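# Put the creasing dies away in the plunger-locked case

## Task

Pull up the spring knob on the die case, slide the cover fully to the left and let the pin drop into its open hole; then set each top half that lies on the bench on its own base in the case, the one whose beads fit its grooves, so that it lies flat and flush on it. Finally pull the knob again and slide the cover fully shut so that the pin locks it, and leave the other things on the bench where they are.

Things in the scene. Friction and masses are not known exactly. Their poses are not given: they have to be found in the camera images.
- die_case: Grey die case, fixed. Origin: on the table under the well's centre; x away from the robot, y left along rails and row of dies, z up. Well open at the top: inside 120 (x) by 148 mm (y), floor 6, side walls (rails) 88, end walls 80 mm high; the rails run on to y = +246 mm. Three die bases are fixed in it at y = -48, 0 and +48 mm, in varying order.
- cover (a joint): Aluminium cover plate, 152 x 160 x 6 mm, its top 95 mm over the table. 0 = shut over the well, 0.160 m (end stop) = slid along the case's +y, clear of the well; friction about 1.5 N. Locked while the plunger's pin is down in one of two holes in the front rail, at 0 and at 0.160.
- plunger (a joint): Spring index plunger on the cover: 0 = pin down in a hole (locked), up to 0.014 m as its knob is pulled straight up. The pin goes 8 mm into the hole and rests at 0.008 on the rail between holes. Spring 5 N at 0, 10 N at the top; let go over a hole it drops in by itself. To move the cover pull the knob up about 12 mm, keep it up and drag it along.
- knob (a point): Centre of the plunger's black knob: upright cylinder, diameter 28, height 26 mm, centre 120 mm over the table when down, its underside 12 mm over the cover (a bush of diameter 22, height 9 mm is below it). It stands at x = -68, y = -30 mm of the case when shut and y = +130 mm when open, and moves with cover and plunger. Axes as the case.
- grip_single (a point): Top half of the single die, here the centre of its wooden handle (30 along x, 14 along y, 40 mm tall), 42 mm above its underside. Aluminium block 72 (x) x 40 (y) x 20 mm; underside has ONE groove, straight across its middle (x = 0), 14.6 wide, 12 mm deep, running along y, open at both ends; ribs on its back show the same. Stands upright on the table, x within 0.5 rad of away from the robot. May be absent.
- seat_single (a point): Centre of the flat top of the single die's base, 18 mm over the table in the well, 72 x 40 mm, axes as the case. Round beads along y, 12 wide, 9 mm high, placed as its top half's grooves: one groove, straight across its middle (x = 0). Its own top half seats flush on it, x axes alike, handle centre 42 mm above this point; a wrong one, or the offset one turned round, sits 9 mm too high.
- grip_double (a point): Top half of the double die, here the centre of its wooden handle (30 along x, 14 along y, 40 mm tall), 42 mm above its underside. Aluminium block 72 (x) x 40 (y) x 20 mm; underside has TWO grooves, at x = -20 and x = +20 mm, 14.6 wide, 12 mm deep, running along y, open at both ends; ribs on its back show the same. Stands upright on the table, x within 0.5 rad of away from the robot. May be absent.
- seat_double (a point): Centre of the flat top of the double die's base, 18 mm over the table in the well, 72 x 40 mm, axes as the case. Round beads along y, 12 wide, 9 mm high, placed as its top half's grooves: two grooves, at x = -20 and x = +20 mm. Its own top half seats flush on it, x axes alike, handle centre 42 mm above this point; a wrong one, or the offset one turned round, sits 9 mm too high.
- grip_offset (a point): Top half of the offset die, here the centre of its wooden handle (30 along x, 14 along y, 40 mm tall), 42 mm above its underside. Aluminium block 72 (x) x 40 (y) x 20 mm; underside has ONE groove off its middle, at x = +11 mm, 14.6 wide, 12 mm deep, running along y, open at both ends; ribs on its back show the same. Stands upright on the table, x within 0.5 rad of away from the robot. May be absent.
- seat_offset (a point): Centre of the flat top of the offset die's base, 18 mm over the table in the well, 72 x 40 mm, axes as the case. Round beads along y, 12 wide, 9 mm high, placed as its top half's grooves: one groove off its middle, at x = +11 mm. Its own top half seats flush on it, x axes alike, handle centre 42 mm above this point; a wrong one, or the offset one turned round, sits 9 mm too high.
- beeswax: block of yellow beeswax, 34 x 52 x 19 mm, lying flat right of the case; to be left alone. Origin at the centre of its underside.
- thread_white: spool of white thread, 49 x 61 x 50 mm, standing right of the case; to be left alone. Origin at the centre of its underside.
- glue_bottle: white squeeze bottle with a red nozzle, 36 mm across, 114 mm tall, standing at the right; to be left alone. Origin at the centre of its underside.

How it is judged:
On the way, in this order (a step that is already met when the one before it is completed fails the run):
1. the cover is slid fully open and the plunger's pin has dropped into the open hole (value of joint cover above 0.152 m and value of joint plunger below 0.003 m), for 0.3 s.
2. every top half present lies seated on its own base (x of grip_single in the frame of seat_single between -0.004 and 0.004 m and y of grip_single in the frame of seat_single between -0.006 and 0.006 m and z of grip_single in the frame of seat_single between 0.039 and 0.045 m and angle between each of grip_single, grip_double, grip_offset's own z axis and vertical below 0.06 rad and angle between the x axis of grip_single and the x axis of seat_single, either way round below 0.1 rad and x of grip_double in the frame of seat_double between -0.004 and 0.004 m and y of grip_double in the frame of seat_double between -0.006 and 0.006 m and z of grip_double in the frame of seat_double between 0.039 and 0.045 m and angle between the x axis of grip_double and the x axis of seat_double, either way round below 0.1 rad and x of grip_offset in the frame of seat_offset between -0.004 and 0.004 m and y of grip_offset in the frame of seat_offset between -0.006 and 0.006 m and z of grip_offset in the frame of seat_offset between 0.039 and 0.045 m and angle between the x axis of grip_offset and the x axis of seat_offset, either way round below 0.1 rad), for 0.3 s.
At the end, for the whole second after the job is handed in: Every top half present lies flat on its own base (within 4 mm across the grooves, 6 mm along them, 3 mm in height, 0.1 rad in yaw), the cover is within 5 mm of shut and the plunger's pin is down in its hole (within 3 mm) (all of step 2 and value of joint cover below 0.005 m and value of joint plunger below 0.003 m); the robot touches nothing.
It fails at once if a bystander (beeswax, white thread, glue bottle) is moved more than 40 mm (distance of any of beeswax, thread_white, glue_bottle from where it was at the start of the episode above 0.04 m).
Of top_single, top_double, top_offset only 2 to 3 are there at a start; the rules pass over those that are not, and their reading is None.
At some moment in a run one of top_single, top_double, top_offset may be knocked a few centimetres aside while the robot is not near it.
It also fails if it takes over 210 s, if anything falls off the work surface, if the arm or the gripper's body presses on something with over 40 N, if the wrist force passes 120 N, or if a joint passes its speed limit or range.

## Robot

A 6-joint arm with a two-finger parallel gripper is mounted at the origin on a cart in front of the work surface, level with it; the furniture and walls round the work are solid. World frame = base frame: x ahead of the robot, y to its left, z up, the work surface at z = 0. Lengths are in m, angles in rad, forces in N, time in s.
With the tool pointing down it reaches from about 0.3 to 0.85 m from the base axis. Payload 5.4 kg.
Tool frame: the origin (TCP) lies midway between the tips of the shut fingers; the grasp point (between the pads) lies 19 mm behind it; z points along the fingers, y is the line along which they close (so a half turn about z gives the same grasp; the last joint's range is limited). The gripper opens to 85 mm and grips with 20 to 120 N. Pads are 22 mm wide; open, the fingers measure 114 mm over their backs; the gripper's body (76 mm by 85 mm) begins 54 mm behind the grasp point. The pads swing forward as they close: fully open they stand 13 mm farther back than shut.
Start: joints at [-1.369, 0.158, 1.597, -0, 1.386, -0.21], TCP at [0.23, -0.527, 0.231] pointing down, gripper open.
Joint ranges: [-2.91, 2.91], [-0.94, 2.29], [0.18, 2.7], [-1.29, 4.43], [0.17, 2.64], [-3, 3]. Speed limits (rad/s): [2.57, 2.57, 3.14, 3.14, 3.14, 3.14].

## Interface

Orientations are given as a rotation vector (axis times angle).
In Python, from station import r gives the robot as it stands.
- The arm moves only by the tool apply_moves, never from a script. Its argument "deltas" is a list of rows, each an object of numbers: "wx", "wy", "wz": the turn, a rotation vector about the world's x, y, z in degrees; "dx", "dy", "dz": the shift along the world's x, y, z in mm; "gripper": the finger opening in mm, from 0 to 85.4. In form: [{"wx": .., "wy": .., "wz": .., "dx": .., "dy": .., "dz": .., "gripper": ..}, ...]. A call has 1 to 10 rows; each row is the pose to reach, as a shift and turn from the pose commanded when the call began; what a row does not reach only later rows make up. A row lasts 1/8 s, in which the tool goes at most 62.5 mm and 10.7 degrees, less where a joint would pass 70% of its speed; a pose out of reach is approached as far as the arm can. A call with a gripper value outside its range is refused whole. The fingers move at their own pace and stop on an object; "force" is the grip in N (left out, the last holds). Time passes only in rows, so rows that repeat a pose let the fingers close. It gives the time, the measured TCP pose, the force, the opening and the grip force at its end, in the units of the state.
- r.state(): the state, without advancing time (a new reading comes with each control period).
- r.camera(name): name is "side" or "top" or "wrist"; returns (picture, depth): 420x560x3 uint8, blue, green, red; 420x560 float32, m along the optical axis (not along the pixel's ray), 0 where there is no reading.
- r.get_calibration(name): a dict with "K" (3x3 intrinsics, pixels), "eye" and "rotation" of the camera in the world; the wrist camera has in their place "hand_eye" (4x4, takes a point from camera to tool coordinates, whose origin is the TCP and whose axes are the flange's). Camera axes: x right, y down, z forward; pixel columns grow to the right and rows downward; lengths in m; the calibration is good to about 2 mm. A picture is of the moment at which its call begins: read the wrist's pose just before it. get_calibration takes no time and is no camera call.
- r.hand_in(): hands the job in; it is judged then, once.
The state is a dict: "t": time; "qpos": joint angles; "joint_vel": joint speeds; "tau": joint torques, N m; "tcp_pos": TCP position; "eef_rot": TCP orientation; "ft_force": force on the tool from outside, world axes, zero at the start; "torque": the same for the moment, N m; "finger_gap": finger opening in m; "grasp_force": force on a finger pad.
Only numpy, scipy, OpenCV 4.12 (cv2) and the standard library are available. Lean on these libraries where they do the work, as an engineer would, in place of code of your own. Each camera call takes 0.05 s, during which the arm holds its last target. There are 200 camera calls.

## Working session

There is one attempt and no reset: what is moved stays moved. The work goes in short steps, Python scripts to look and compute and a tool call to move; the robot and the scene stay as the last step left them, time stands still between calls to the robot, and variables do not carry over. Pictures are saved under pics/ and viewed, at most 14 in all, crops included, and the job is handed in when it is done.

Besides the shell and the picture viewer there is one more tool, called after ">>>" as name(argument=value, ...), one argument or row to a line, values as JSON. apply_moves: Moves the arm, as the interface text tells. Its arguments: {"type":"object","properties":{"deltas":{"type":"array","items":{"type":"object","properties":{"wx":{"type":"number"},"wy":{"type":"number"},"wz":{"type":"number"},"dx":{"type":"number"},"dy":{"type":"number"},"dz":{"type":"number"},"gripper":{"type":"number"}}}},"force":{"type":"number"}},"required":["deltas"]}

```bash
mkdir -p pics
cat > h.py <<'E'
import numpy as np, cv2
from station import r
from scipy.spatial.transform import Rotation as R
def snap(n,f):
    s=r.state(); im,d=r.camera(n); c=r.get_calibration(n)
    if n=="wrist":
        T=np.eye(4);T[:3,:3]=R.from_rotvec(s["eef_rot"]).as_matrix();T[:3,3]=s["tcp_pos"];T=T@np.array(c["hand_eye"])
        M,e=T[:3,:3],T[:3,3]
    else: M,e=np.array(c["rotation"]),np.array(c["eye"])
    np.savez(f"{f}.npz",im=im,d=d,K=np.array(c["K"]),M=M,e=e); cv2.imwrite(f"pics/{f}.png",im)
def load(f): return np.load(f"{f}.npz")
def cloud(f):
    z=load(f);d=z["d"];v,u=np.mgrid[:420,:560];K=z["K"]
    P=np.stack([(u-K[0,2])/K[0,0]*d,(v-K[1,2])/K[1,1]*d,d],-1)@z["M"].T+z["e"]
    P[d==0]=np.nan; return P
def onz(f,u,v,zz):
    z=load(f);a=z["M"]@np.linalg.inv(z["K"])@np.array([u,v,1.]);return z["e"]+a*(zz-z["e"][2])/a[2]
def proj(f,p):
    z=load(f);q=z["K"]@(z["M"].T@(np.array(p)-z["e"]));return q[:2]/q[2]
E
python3 - <<'E'
from h import *
snap("top","t0");snap("side","s0")
print(r.state()); print(r.get_calibration("top"),r.get_calibration("wrist"))
P=cloud("t0");print(P[::60,::80].round(3).tolist())
E
```

```text
{'t': 0.1, 'qpos': array([-1.36911497e+00,  1.59016946e-01,  1.59810162e+00,  1.37130662e-05,
        1.38622510e+00, -2.10071986e-01]), 'joint_vel': array([-0.00112591, -0.00119342, -0.00156935, -0.00029952, -0.00128851,
       -0.00117589]), 'tau': array([ 4.66026756e-05, -3.96989751e+01, -3.32338321e+01, -1.51259042e-04,
        4.21632518e-03,  5.45647282e-06]), 'tcp_pos': array([ 0.23001196, -0.5263948 ,  0.23040034]), 'eef_rot': array([-3.07353580e+00, -6.41859507e-01, -3.26918176e-05]), 'ft_force': array([-0.46376474, -1.03999033,  0.17315854]), 'torque': array([ 0.01484392, -0.00072913,  0.00199534]), 'grasp_force': 0.0, 'finger_gap': 0.08575169922017925}
{'K': array([[504.8862181 ,   0.        , 276.88306923],
       [  0.        , 504.8862181 , 206.59215104],
       [  0.        ,   0.        ,   1.        ]]), 'eye': array([ 0.41621794, -0.0868655 ,  1.07578984]), 'rotation': array([-2.12625835,  2.111168  , -0.21252655])} {'K': array([[361.90037983,   0.        , 282.40254241],
       [  0.        , 361.90037983, 207.63931247],
       [  0.        ,   0.        ,   1.        ]]), 'hand_eye': array([[-5.54650980e-04, -9.59784572e-01, -2.80737009e-01,
         7.17119030e-02],
       [ 9.99999804e-01, -6.13899361e-04,  1.23105479e-04,
         1.66119897e-04],
       [-2.90499010e-04, -2.80736885e-01,  9.59784724e-01,
        -1.42497912e-01],
       [ 0.00000000e+00,  0.00000000e+00,  0.00000000e+00,
         1.00000000e+00]])}Traceback (most recent call last):
  File "<stdin>", line 4, in <module>
  File "h.py", line 14, in cloud
    P=np.stack([(u-K[0,2])/K[0,0]*d,(v-K[1,2])/K[1,1]*d,d],-1)@z["M"].T+z["e"]
      ~~~~~~~~~~~~~~~~~~~~~~~~~~~~~~~~~~~~~~~~~~~~~~~~~~~~~~~~~~~~~~~~~^~~~~~~
ValueError: operands could not be broadcast together with shapes (420,560) (3,)
```

View pics/t0.png

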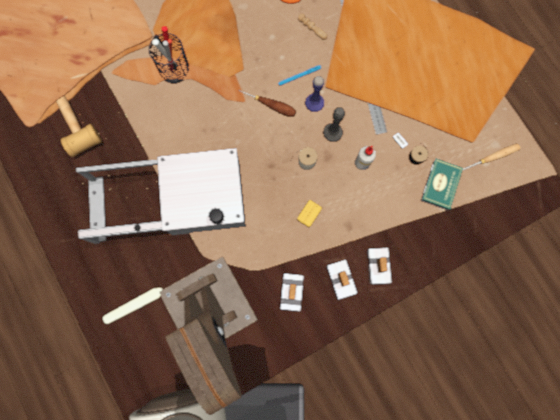

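View pics/s0.png

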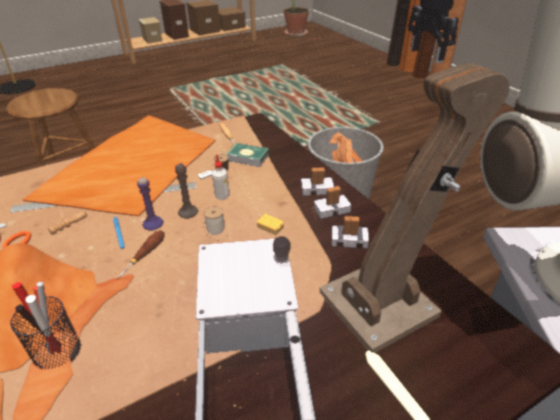

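Top view: cover corners (158,155), (238,150), (245,228), (163,233); knob at (216,216); tops at (292,292), (342,279), (380,266). A tall wooden clamp stands at about (205,340), between the robot and the case.

```bash
sed -i 's/M,e=np.array(c\["rotation"\]),np.array(c\["eye"\])/M,e=R.from_rotvec(c["rotation"]).as_matrix(),np.array(c["eye"])/' h.py
cat > a.py <<'E'
from h import *
snap("top","t1");snap("side","s1")
P=cloud("t1")
for n,(u,v) in dict(knob=(216,216),A=(292,292),Ah=(292,292),B=(343,279),C=(381,265),bott=(369,150),thread=(308,156),wax=(310,212)).items():
    print(n,P[v-1:v+2,u-1:u+2].reshape(-1,3).mean(0).round(4))
# clamp: points above 5cm in its region
for lo,hi in [(.03,.1),(.1,.2),(.2,.3),(.3,.5)]:
  Q=P[255:400,150:270].reshape(-1,3);Q=Q[(Q[:,2]>lo)&(Q[:,2]<hi)]
  if len(Q):print(lo,len(Q),np.percentile(Q,2,axis=0).round(3),np.percentile(Q,98,axis=0).round(3))
# cover plane
m=(abs(P[...,2]-.095)<.005); m[:, 270:]=0;m[260:]=0;m[:120]=0
k=m.astype(np.uint8);n,l,s,c=cv2.connectedComponentsWithStats(k);i=1+s[1:,4].argmax()
print(s[i]); Q=P[l==i]; print("z",np.median(Q[:,2])); rc=cv2.minAreaRect((Q[:,:2]*1000).astype(np.float32));print(rc)
im=load("t1")["im"]; cv2.imwrite("pics/crop1.png",cv2.resize(im[235:325,260:420],None,fx=5,fy=5,interpolation=cv2.INTER_CUBIC))
E
python3 a.py
```

```text
knob [0.5857 0.0267 0.1337]
A [ 0.4468 -0.1199  0.061 ]
Ah [ 0.4468 -0.1199  0.061 ]
B [ 0.473  -0.2215  0.0612]
C [ 0.5015 -0.2986  0.0594]
bott [ 0.7287 -0.2734  0.1018]
thread [ 0.7337 -0.1544  0.0412]
wax [ 0.6151 -0.159   0.0258]
0.03 807 [ 0.386 -0.003  0.031] [0.478 0.107 0.097]
0.1 541 [0.385 0.006 0.103] [0.45  0.08  0.198]
0.2 647 [ 0.29  -0.013  0.203] [0.416 0.075 0.298]
0.3 3951 [ 0.292 -0.034  0.31 ] [0.393 0.056 0.409]
[ 152  148   91   83 5719]
z 0.09564927125496558
((647.9143676757812, 75.7983627319336), (153.2733612060547, 178.98402404785156), 6.652878284454346)
```

View pics/crop1.png

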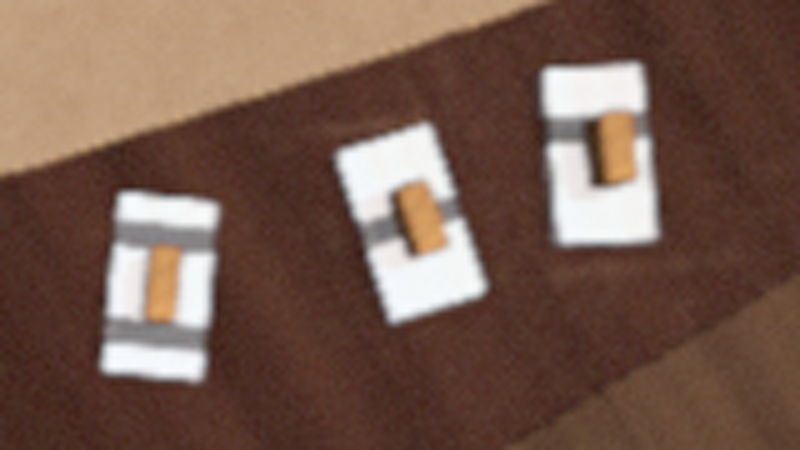

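Crop, left to right: A has two ribs (double), B has one middle rib (single), C has one rib toward +x (offset). All three halves are present. Next: case pose, yaws, clamp height.

```bash
cat > b.py <<'E'
from h import *
c=[onz("t1",u,v,.095) for u,v in [(158,155),(238,150),(245,228),(163,233)]]
c=np.array(c)[:,:2];print(c.round(4).tolist(),c.mean(0).round(4))
for a,b in [(0,1),(3,2),(2,1),(3,0)]:
  d=c[b]-c[a];print(np.hypot(*d).round(4),np.degrees(np.arctan2(d[1],d[0])).round(1))
P=cloud("t1")
# cover: flat white region
im=load("t1")["im"].astype(int)
m=((im.min(2)>150)&(abs(P[...,2]-.095)<.008)).astype(np.uint8);m[:,:150]=0;m[:,255:]=0;m[245:]=0;m[:140]=0
m=cv2.morphologyEx(m,cv2.MORPH_OPEN,np.ones((7,7)))
pt=[onz("t1",u,v,.095)[:2]*1000 for v,u in np.argwhere(m)]
print("cover",cv2.minAreaRect(np.array(pt,np.float32)))
print("knob",onz("t1",216,216,.133).round(4))
# tops: white/gray 20mm or wood; use rect of non-brown cloud at z>0.012
for n,(u,v) in dict(A=(292,292),B=(343,279),C=(381,265)).items():
  w=P[v-24:v+24,u-20:u+20].reshape(-1,3);q=w[(w[:,2]>.012)&(w[:,2]<.03)];h=w[w[:,2]>.05]
  ww=im[v-24:v+24,u-20:u+20];b=np.argwhere(ww[...,0]>90)
  pt=np.array([onz("t1",j+u-20,i+v-24,.02)[:2]*1000 for i,j in b],np.float32)
  print(n,h.mean(0).round(4),cv2.minAreaRect(pt))
Q=P[255:418,130:310].reshape(-1,3);Q=Q[np.isfinite(Q[:,0])&(Q[:,0]>.25)];i=Q[:,2].argsort()[-5:];print(Q[i].round(3))
E
python3 b.py
```

```text
[[0.717, 0.1523], [0.7288, -0.0091], [0.5691, -0.0263], [0.558, 0.1341]] [0.6432 0.0627]
0.1618 -85.8
0.1608 -86.0
0.1606 6.2
0.16 6.5
cover ((648.5391235351562, 66.31647491455078), (152.19691467285156, 159.81761169433594), 6.769358158111572)
knob [0.5858 0.0267 0.133 ]
A [ 0.4486 -0.1192  0.0602] ((448.64495849609375, -120.41532897949219), (45.05617904663086, 75.60294342041016), 84.72501373291016)
B [ 0.4753 -0.2226  0.0599] ((475.49420166015625, -224.30023193359375), (76.4455795288086, 45.1625862121582), 17.905258178710938)
C [ 0.5035 -0.3014  0.0599] ((504.19561767578125, -303.6399841308594), (75.86450958251953, 45.392642974853516), 3.1383626461029053)
[[ 0.352  0.004  0.41 ]
 [ 0.349 -0.002  0.41 ]
 [ 0.348 -0.006  0.411]
 [ 0.343 -0.001  0.411]
 [ 0.341 -0.003  0.411]]
```

>>> apply_moves(
  deltas=[
    {"dx":40,"dy":40,"dz":10,"wz":9},
    {"dx":80,"dy":80,"dz":20,"wz":18},
    {"dx":120,"dy":120,"dz":30,"wz":27},
    {"dx":160,"dy":165,"dz":40,"wz":36},
    {"dx":200,"dy":210,"dz":50,"wz":45},
    {"dx":250,"dy":255,"dz":50,"wz":54},
    {"dx":290,"dy":300,"dz":50,"wz":63},
    {"dx":320,"dy":330,"dz":50,"wz":73},
    {"dx":320,"dy":330,"dz":50,"wz":73},
  ],
  force=80,
)

```text
$.deltas[0]: bad value
```

Run:
```python
from h import *
snap("top","t2");snap("side","s2");s=r.state();print(s["tcp_pos"],s["eef_rot"],s["qpos"])
for f in("s2","t2"):
  P=cloud(f).reshape(-1,3);Q=P[(P[:,2]>.42)&(P[:,0]>.0)&(P[:,0]<.7)&(P[:,1]<.0)&(P[:,1]>-.4)]
  rr=np.hypot(Q[:,0],Q[:,1])
  for a in np.arange(.1,.65,.05):
    q=Q[(rr>a)&(rr<a+.05)]
    if len(q)>10:print(f,a.round(2),len(q),np.percentile(q[:,2],[1,50,99]).round(3))
```

```text
[ 0.23008865 -0.52671614  0.23095743] [-3.07455949e+00 -6.42179140e-01 -4.08884778e-05] [-1.36910108e+00  1.58632768e-01  1.59742055e+00  2.35561281e-05
  1.38622297e+00 -2.10125887e-01]
```

View pics/s2.png

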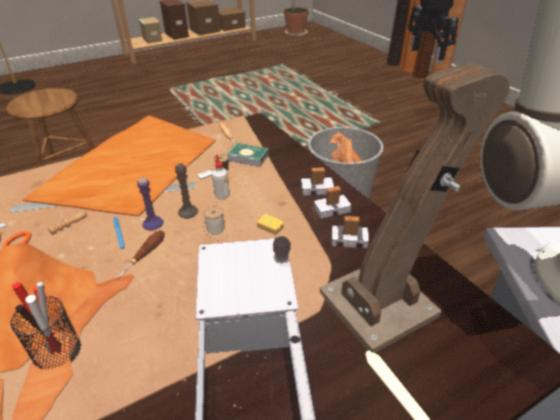

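The move was refused because each row needs all its fields; nothing moved and the view is unchanged.

>>> apply_moves(
  deltas=[
    {"wx":0,"wy":0,"wz":9,"dx":40,"dy":40,"dz":10,"gripper":85},
    {"wx":0,"wy":0,"wz":18,"dx":80,"dy":80,"dz":20,"gripper":85},
    {"wx":0,"wy":0,"wz":27,"dx":120,"dy":120,"dz":30,"gripper":85},
    {"wx":0,"wy":0,"wz":36,"dx":160,"dy":165,"dz":40,"gripper":85},
    {"wx":0,"wy":0,"wz":45,"dx":200,"dy":210,"dz":50,"gripper":85},
    {"wx":0,"wy":0,"wz":54,"dx":250,"dy":255,"dz":50,"gripper":85},
    {"wx":0,"wy":0,"wz":63,"dx":290,"dy":300,"dz":50,"gripper":85},
    {"wx":0,"wy":0,"wz":73,"dx":320,"dy":330,"dz":50,"gripper":85},
    {"wx":0,"wy":0,"wz":73,"dx":320,"dy":330,"dz":50,"gripper":85},
  ],
  force=80,
)

```text
t: 1.42
tcp_pos: [0.5515, -0.1944, 0.281]
eef_rot: [-2.084, -2.35, -0.001]
ft_force: [0.2, -0.4, -0.3]
finger_gap: 0.0851
grasp_force: 0.0
```

Run:
```python
from h import *
snap("top","t2");snap("side","s2");s=r.state();print(s["tcp_pos"],s["eef_rot"],s["qpos"])
for f in("s2","t2"):
  P=cloud(f).reshape(-1,3);Q=P[(P[:,2]>.42)&(P[:,0]>.0)&(P[:,0]<.7)&(P[:,1]<.0)&(P[:,1]>-.4)]
  rr=np.hypot(Q[:,0],Q[:,1])
  for a in np.arange(.1,.65,.05):
    q=Q[(rr>a)&(rr<a+.05)]
    if len(q)>10:print(f,a.round(2),len(q),np.percentile(q[:,2],[1,50,99]).round(3))
```

```text
[ 0.54994682 -0.1969427   0.28108762] [-2.09039761e+00 -2.34470590e+00  1.05168671e-03] [-5.50290163e-01  1.53353674e-01  1.50456363e+00 -5.99477302e-04
  1.48413773e+00 -6.64792458e-01]
s2 0.5 91 [0.421 0.436 0.451]
s2 0.55 819 [0.42  0.438 0.454]
s2 0.6 172 [0.421 0.437 0.453]
t2 0.3 2144 [0.635 0.668 0.675]
t2 0.35 8276 [0.625 0.659 0.671]
t2 0.4 7870 [0.614 0.642 0.657]
t2 0.45 3779 [0.586 0.636 0.643]
t2 0.5 3659 [0.432 0.601 0.621]
t2 0.55 8713 [0.439 0.623 0.632]
t2 0.6 1891 [0.589 0.621 0.631]
```

View pics/s2.png

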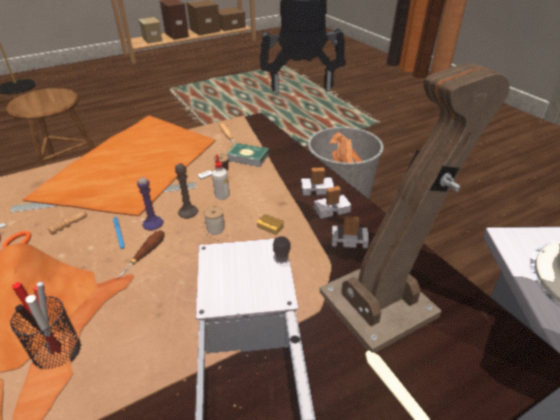

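Run:
```python
from h import *
P=cloud("t2").reshape(-1,3);s=r.state();a=s["qpos"][0];c=R.from_euler("z",-a).as_matrix()
Q=P@c.T; t=c@s["tcp_pos"];print("tcp in arm frame",t.round(3))
Q=Q[(Q[:,2]>.42)&(Q[:,0]<.75)]
Q=Q[~((abs((Q@c)[:,0]-.35)<.1)&((Q@c)[:,1]>-.04)&(Q[:,2]<.45))]
for x in np.arange(0,.75,.05):
  q=Q[(Q[:,0]>x)&(Q[:,0]<x+.05)]
  if len(q)>10:print(x.round(2),len(q),"y",np.percentile(q[:,1],[1,50,99]).round(3),"z",np.percentile(q[:,2],[1,50,99]).round(3))
cv2.imwrite("pics/t2c.png",load("t2")["im"])
```

```text
tcp in arm frame [0.572 0.12  0.281]
0.25 403 y [0.151 0.165 0.172] z [0.633 0.655 0.669]
0.3 5641 y [0.077 0.137 0.171] z [0.631 0.665 0.674]
0.35 7231 y [0.074 0.123 0.17 ] z [0.614 0.653 0.665]
0.4 7285 y [0.066 0.121 0.178] z [0.62  0.639 0.651]
0.45 2253 y [0.063 0.082 0.181] z [0.581 0.607 0.637]
0.5 6263 y [0.064 0.122 0.182] z [0.429 0.602 0.624]
0.55 6780 y [0.059 0.122 0.187] z [0.49  0.626 0.632]
0.6 480 y [0.068 0.12  0.178] z [0.587 0.614 0.621]
```

View pics/t2.png

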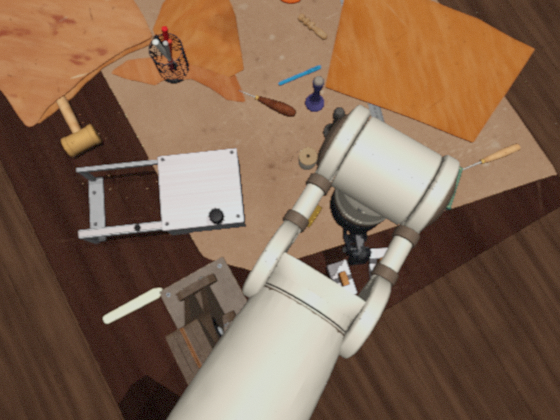

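The top view shows the forearm tube, about 110 mm wide, running straight over the TCP line. By my estimate it clears the clamp top (z 0.41) by 3 to 4 cm at knob height.

>>> apply_moves(
  deltas=[
    {"wx":0,"wy":0,"wz":0,"dx":10,"dy":56,"dz":0,"gripper":60},
    {"wx":0,"wy":0,"wz":0,"dx":18,"dy":112,"dz":0,"gripper":60},
    {"wx":0,"wy":0,"wz":0,"dx":27,"dy":168,"dz":-10,"gripper":60},
    {"wx":0,"wy":0,"wz":0,"dx":35,"dy":224,"dz":-40,"gripper":60},
    {"wx":0,"wy":0,"wz":0,"dx":35,"dy":224,"dz":-70,"gripper":60},
    {"wx":0,"wy":0,"wz":0,"dx":35,"dy":224,"dz":-70,"gripper":60},
  ],
)

```text
t: 2.28
tcp_pos: [0.583, 0.0265, 0.2086]
eef_rot: [-2.089, -2.34, 0.006]
ft_force: [-0.5, -1.6, -0.1]
finger_gap: 0.0597
grasp_force: 0.0
```

```bash
cat > k.py <<'E'
from h import *
import sys
f=sys.argv[1];x0,y0=map(float,sys.argv[2:4])
s=r.state();snap("wrist",f);print(s["tcp_pos"].round(4),s["eef_rot"].round(4),s["qpos"].round(3))
P=cloud(f);Q=P.reshape(-1,3)
k=Q[(Q[:,2]>.128)&(Q[:,2]<.142)&(np.hypot(Q[:,0]-x0,Q[:,1]-y0)<.025)]
print(len(k),"knobtop",np.median(k[:,2]).round(4),"centre",cv2.minEnclosingCircle((k[:,:2]*1000).astype(np.float32)),k.mean(0))
q=s["qpos"];snap("top","tt");c=R.from_euler("z",-q[0]).as_matrix();Q=cloud("tt").reshape(-1,3)@c.T
for x in (.3,.35,.4,.45):
  w=Q[(abs(Q[:,0]-x)<.01)&(Q[:,2]>.45)];print(x,len(w),np.percentile(w[:,2],98).round(3) if len(w)>9 else "",np.percentile(w[:,1],[2,98]).round(3) if len(w)>9 else "")
E
python3 k.py w1 .5855 .027
```

```text
[0.583  0.0265 0.2086] [-2.0887 -2.3402  0.0057] [-0.161  0.202  1.593 -0.     1.353 -0.275]
1464 knobtop 0.1326 centre ((588.946533203125, 29.529924392700195), 15.035932540893555) [0.58877269 0.03072132 0.13238833]
0.3 168 0.643 [0.134 0.167]
0.35 2861 0.633 [0.07 0.16]
0.4 2423 0.612 [0.063 0.169]
0.45 2177 0.591 [0.062 0.173]
```

View pics/w1.png

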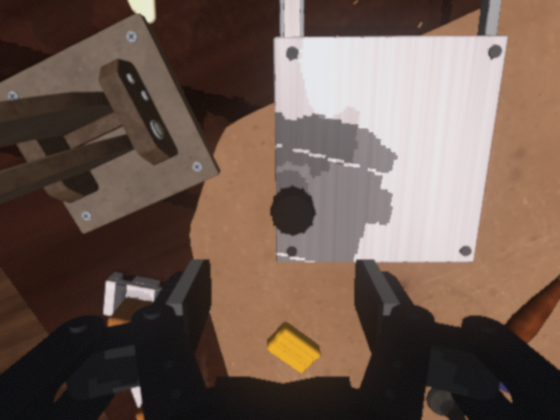

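Wrist view: knob at (293,210), fingers open to its sides. I take the knob as (0.5875, 0.0285), between the two cameras.

>>> apply_moves(
  deltas=[
    {"wx":0,"wy":0,"wz":0,"dx":2.5,"dy":1.5,"dz":-30,"gripper":60},
    {"wx":0,"wy":0,"wz":0,"dx":2.5,"dy":1.5,"dz":-60,"gripper":60},
    {"wx":0,"wy":0,"wz":0,"dx":2.5,"dy":1.5,"dz":-80,"gripper":60},
    {"wx":0,"wy":0,"wz":0,"dx":2.5,"dy":1.5,"dz":-95,"gripper":60},
    {"wx":0,"wy":0,"wz":0,"dx":2.5,"dy":1.5,"dz":-105,"gripper":60},
    {"wx":0,"wy":0,"wz":0,"dx":2.5,"dy":1.5,"dz":-105,"gripper":60},
  ],
)

```text
t: 3.12
tcp_pos: [0.5875, 0.0285, 0.106]
eef_rot: [-2.09, -2.345, 0.001]
ft_force: [0.3, 0.1, -0.3]
finger_gap: 0.0598
grasp_force: 0.0
```

>>> apply_moves(
  deltas=[
    {"wx":0,"wy":0,"wz":0,"dx":0,"dy":0,"dz":0,"gripper":15},
    {"wx":0,"wy":0,"wz":0,"dx":0,"dy":0,"dz":0,"gripper":15},
    {"wx":0,"wy":0,"wz":0,"dx":0,"dy":0,"dz":0,"gripper":15},
    {"wx":0,"wy":0,"wz":0,"dx":0,"dy":0,"dz":0,"gripper":15},
    {"wx":0,"wy":0,"wz":0,"dx":0,"dy":0,"dz":0,"gripper":15},
    {"wx":0,"wy":0,"wz":0,"dx":0,"dy":0,"dz":0,"gripper":15},
  ],
  force=80,
)

```text
t: 3.88
tcp_pos: [0.5887, 0.0286, 0.1076]
eef_rot: [2.089, 2.344, 0.002]
ft_force: [1.1, 0.7, 6.4]
finger_gap: 0.0256
grasp_force: 78.6
```

>>> apply_moves(
  deltas=[
    {"wx":0,"wy":0,"wz":0,"dx":0,"dy":0,"dz":6,"gripper":15},
    {"wx":0,"wy":0,"wz":0,"dx":0,"dy":0,"dz":12,"gripper":15},
    {"wx":0,"wy":0,"wz":0,"dx":0,"dy":0,"dz":12,"gripper":15},
    {"wx":0,"wy":0,"wz":0,"dx":0,"dy":0,"dz":12,"gripper":15},
  ],
)

```text
t: 4.38
tcp_pos: [0.5886, 0.0286, 0.1172]
eef_rot: [2.089, 2.344, 0.003]
ft_force: [8.5, -0.0, -9.2]
finger_gap: 0.0258
grasp_force: 79.3
```

>>> apply_moves(
  deltas=[
    {"wx":0,"wy":0,"wz":0,"dx":-1,"dy":10,"dz":0,"gripper":15},
    {"wx":0,"wy":0,"wz":0,"dx":-3.4,"dy":30,"dz":0,"gripper":15},
    {"wx":0,"wy":0,"wz":0,"dx":-5.7,"dy":50,"dz":0,"gripper":15},
    {"wx":0,"wy":0,"wz":0,"dx":-8,"dy":70,"dz":0,"gripper":15},
    {"wx":0,"wy":0,"wz":0,"dx":-8,"dy":70,"dz":0,"gripper":15},
  ],
)

```text
t: 5.0
tcp_pos: [0.58, 0.1001, 0.117]
eef_rot: [2.088, 2.346, 0.003]
ft_force: [7.5, 2.0, -8.7]
finger_gap: 0.0257
grasp_force: 79.1
```

>>> apply_moves(
  deltas=[
    {"wx":0,"wy":0,"wz":0,"dx":-2.3,"dy":20,"dz":0,"gripper":15},
    {"wx":0,"wy":0,"wz":0,"dx":-4.6,"dy":40,"dz":0,"gripper":15},
    {"wx":0,"wy":0,"wz":0,"dx":-6.8,"dy":60,"dz":0,"gripper":15},
    {"wx":0,"wy":0,"wz":0,"dx":-9,"dy":80,"dz":0,"gripper":15},
    {"wx":0,"wy":0,"wz":0,"dx":-10.1,"dy":89,"dz":0,"gripper":15},
    {"wx":0,"wy":0,"wz":0,"dx":-10.3,"dy":91,"dz":0,"gripper":15},
    {"wx":0,"wy":0,"wz":0,"dx":-10.3,"dy":91,"dz":0,"gripper":15},
  ],
)

```text
t: 5.88
tcp_pos: [0.5696, 0.1876, 0.1165]
eef_rot: [2.088, 2.344, -0.004]
ft_force: [6.8, -5.7, -8.6]
finger_gap: 0.0259
grasp_force: 79.3
```

>>> apply_moves(
  deltas=[
    {"wx":0,"wy":0,"wz":0,"dx":0,"dy":-0.5,"dz":-6,"gripper":15},
    {"wx":0,"wy":0,"wz":0,"dx":0,"dy":-1,"dz":-12,"gripper":15},
    {"wx":0,"wy":0,"wz":0,"dx":0,"dy":-1,"dz":-12,"gripper":15},
    {"wx":0,"wy":0,"wz":0,"dx":0,"dy":-1,"dz":-12,"gripper":60},
    {"wx":0,"wy":0,"wz":0,"dx":0,"dy":-1,"dz":-12,"gripper":60},
    {"wx":0,"wy":0,"wz":0,"dx":0,"dy":-1,"dz":-12,"gripper":60},
    {"wx":0,"wy":0,"wz":0,"dx":0,"dy":-1,"dz":30,"gripper":60},
    {"wx":0,"wy":0,"wz":0,"dx":0,"dy":-1,"dz":80,"gripper":60},
    {"wx":0,"wy":0,"wz":0,"dx":0,"dy":-1,"dz":125,"gripper":60},
    {"wx":0,"wy":0,"wz":0,"dx":0,"dy":-1,"dz":125,"gripper":60},
  ],
)

```text
t: 7.12
tcp_pos: [0.5718, 0.189, 0.2484]
eef_rot: [2.086, 2.341, 0.011]
ft_force: [0.1, 1.0, -0.9]
finger_gap: 0.0598
grasp_force: 0.0
```

```bash
python3 k.py w2 .5696 .186
python3 - <<'E'
from h import *
snap("top","t3");im=load("t3")["im"]
P=cloud("t3")
for n,(u,v) in dict(A=(292,292),B=(343,279),C=(381,265)).items(): print(n,P[v-1:v+2,u-1:u+2].reshape(-1,3).mean(0).round(4))
cv2.imwrite("pics/c3.png",cv2.resize(im[130:330,80:420],None,fx=2.3,fy=2.3,interpolation=cv2.INTER_CUBIC))
E
```

```text
[0.5718 0.189  0.2484] [2.0856 2.3413 0.0109] [0.119 0.21  1.504 0.    1.418 0.003]
1084 knobtop 0.1326 centre ((570.064208984375, 188.4517822265625), 15.080979347229004) [0.56992582 0.18946708 0.13239026]
0.3 0  
0.35 1528 0.644 [0.069 0.094]
0.4 1444 0.631 [0.071 0.1  ]
0.45 1823 0.616 [0.062 0.108]
A [ 0.4468 -0.1199  0.0608]
B [ 0.473  -0.2215  0.0613]
C [ 0.5014 -0.2983  0.0608]
```

View pics/c3.png

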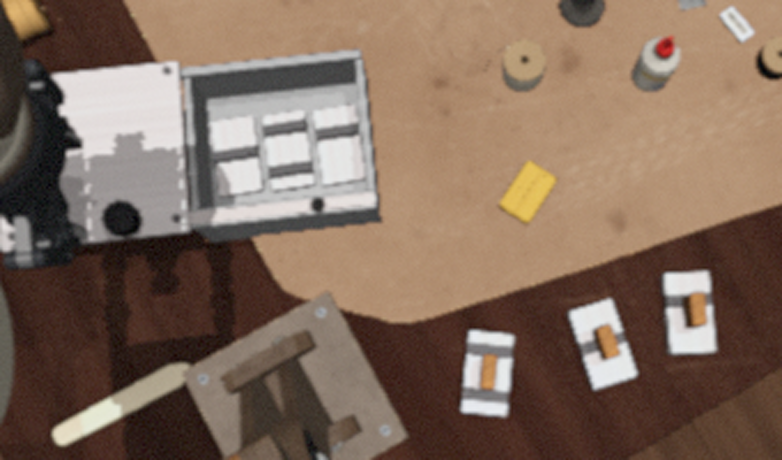

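Crop: cover open and knob down at (122,218). Bases left to right: single at (237,155), double at (287,150), offset with its bead toward +x at (338,145). The halves have not moved. Now a close wrist look into the well.

>>> apply_moves(
  deltas=[
    {"wx":0,"wy":0,"wz":0,"dx":25,"dy":-40,"dz":0,"gripper":60},
    {"wx":0,"wy":0,"wz":0,"dx":50,"dy":-80,"dz":0,"gripper":60},
    {"wx":0,"wy":0,"wz":0,"dx":76,"dy":-120,"dz":0,"gripper":60},
    {"wx":0,"wy":0,"wz":0,"dx":76,"dy":-120,"dz":0,"gripper":60},
    {"wx":0,"wy":0,"wz":0,"dx":76,"dy":-120,"dz":0,"gripper":60},
    {"wx":0,"wy":0,"wz":0,"dx":76,"dy":-120,"dz":0,"gripper":60},
  ],
)

```text
t: 8.02
tcp_pos: [0.6445, 0.0698, 0.2425]
eef_rot: [-2.087, -2.346, 0.001]
ft_force: [0.2, 0.6, -0.2]
finger_gap: 0.0603
grasp_force: 0.0
```

```bash
cat > w.py <<'E'
from h import *
s=r.state();snap("wrist","w3");print(s["tcp_pos"].round(4),s["eef_rot"].round(4))
P=cloud("w3").reshape(-1,3);P=P[np.isfinite(P[:,0])]
yaw=np.radians(6.75);O=np.array([.651,.0665])
C=np.array([[np.cos(yaw),np.sin(yaw)],[-np.sin(yaw),np.cos(yaw)]])
L=(P[:,:2]-O)@C.T; z=P[:,2]
w=(abs(L[:,0])<.058)&(abs(L[:,1])<.07)
print("floor",np.median(z[w&(z<.01)]).round(4),"seat",np.median(z[w&(z>.014)&(z<.0205)]).round(4))
for y in (-.048,0,.048):
  m=w&(abs(L[:,1]-y)<.026)&(z>.013)&(z<.034); b=w&(abs(L[:,1]-y)<.017)&(z>.0215)&(z<.034)
  a=L[m];print(y,"base x",np.percentile(a[:,0],[1,99]).round(4),"y",np.percentile(a[:,1],[1,99]).round(4))
  rc=cv2.minAreaRect((a*1000).astype(np.float32));print("  rect",np.round(rc[0],1),np.round(rc[1],1),round(rc[2],1))
  for sg in ([-1,1] if y==0 else [0]):
    bb=L[b] if sg==0 else L[b&(sg*L[:,0]>0)]
    if len(bb)>20: print("  bead x",len(bb),np.percentile(bb[:,0],[3,50,97]).round(4),"slope",np.polyfit(bb[:,1],bb[:,0],1)[0].round(3))
E
python3 w.py
```

```text
[0.6445 0.0698 0.2425] [-2.0874e+00 -2.3459e+00  1.2000e-03]
floor 0.0059 seat 0.0178
-0.048 base x [-0.0579  0.0371] y [-0.0674 -0.0261]
  rect [ -9.5 -45.9] [96.9 47.7] 0.1
  bead x 395 [-0.0579  0.0123  0.0188] slope 0.014
0 base x [-0.0579  0.0373] y [-0.0206  0.0217]
  rect [-9.8 -0.2] [51.  96.7] 89.5
  bead x 434 [-0.0579 -0.0185 -0.0125] slope -0.058
  bead x 378 [0.0167 0.0218 0.0274] slope -0.056
0.048 base x [-0.0579  0.0371] y [0.0276 0.0686]
  rect [-10.   45.9] [47.5 96.2] 89.8
  bead x 482 [-0.0579  0.0014  0.0075] slope -0.025
```

View pics/w3.png

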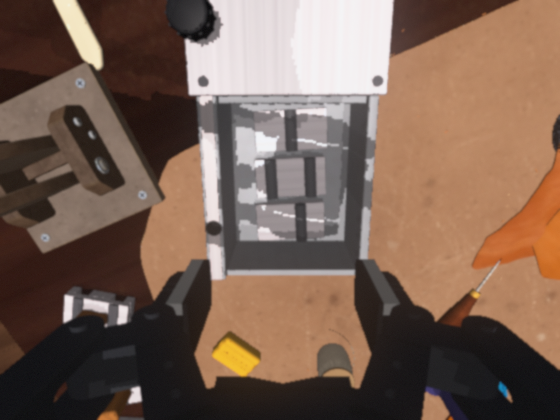

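Wrist view: the well's beads sit as expected, with the double base in the middle. The case origin comes to (0.6525, 0.0667) with yaw 6.75°. Going to the single half (B) while checking the clamp's height profile.

>>> apply_moves(
  deltas=[
    {"wx":0,"wy":0,"wz":3,"dx":-30,"dy":-50,"dz":10,"gripper":60},
    {"wx":0,"wy":0,"wz":6,"dx":-60,"dy":-100,"dz":10,"gripper":60},
    {"wx":0,"wy":0,"wz":9,"dx":-90,"dy":-150,"dz":0,"gripper":60},
    {"wx":0,"wy":0,"wz":11,"dx":-120,"dy":-200,"dz":-10,"gripper":60},
    {"wx":0,"wy":0,"wz":11,"dx":-150,"dy":-250,"dz":-30,"gripper":60},
    {"wx":0,"wy":0,"wz":11,"dx":-169,"dy":-290,"dz":-40,"gripper":60},
    {"wx":0,"wy":0,"wz":11,"dx":-169,"dy":-290,"dz":-40,"gripper":60},
    {"wx":0,"wy":0,"wz":11,"dx":-169,"dy":-290,"dz":-40,"gripper":60},
  ],
)

```text
t: 9.07
tcp_pos: [0.4768, -0.2206, 0.2037]
eef_rot: [1.854, 2.535, 0.001]
ft_force: [-0.3, 0.3, -0.3]
finger_gap: 0.0597
grasp_force: 0.0
```

```bash
cat > p.py <<'E'
# wrist look at top halves: python3 p.py name x y [x y ...]
from h import *
import sys
f=sys.argv[1];a=list(map(float,sys.argv[2:]))
s=r.state();snap("wrist",f);M=R.from_rotvec(s["eef_rot"]).as_matrix();print(s["tcp_pos"].round(4),"toolx yaw",np.degrees(np.arctan2(M[1,0],M[0,0])).round(2),"q",s["qpos"].round(3))
P=cloud(f).reshape(-1,3);P=P[np.isfinite(P[:,0])]
for x,y in zip(a[::2],a[1::2]):
  w=P[np.hypot(P[:,0]-x,P[:,1]-y)<.05]
  h=w[(w[:,2]>.056)&(w[:,2]<.068)&(np.hypot(w[:,0]-x,w[:,1]-y)<.035)];b=w[(w[:,2]>.0165)&(w[:,2]<.03)]
  if len(h)<10: print("none");continue
  for n,q in(("handle",h),("block",b)):
    rc=cv2.minAreaRect((q[:,:2]*1000).astype(np.float32));ang=rc[2] if rc[1][0]>rc[1][1] else rc[2]-90
    print(n,len(q),np.median(q[:,2]).round(4),np.round(rc[0],1),np.round(rc[1],1),"yaw",round(ang,1))
E
python3 p.py w4 .478 -.220 .506 -.298
python3 - <<'E'
from h import *
P=cloud("t0").reshape(-1,3)
for x in np.arange(.27,.48,.02):
  print(x.round(2),[ (lambda w:w[:,2].max().round(2) if len(w)>3 else 0)(P[(abs(P[:,0]-x)<.01)&(abs(P[:,1]-y)<.01)]) for y in np.arange(-.09,.14,.02)])
E
```

```text
[ 0.4768 -0.2206  0.2037] toolx yaw 107.63 q [-6.640e-01  5.200e-02  1.768e+00  1.000e-03  1.321e+00 -9.720e-01]
handle 588 0.0595 [ 475.8 -222.6] [29.8 13.4] yaw 17.3
block 2524 0.02 [ 475.9 -223.2] [72.2 40.3] yaw 17.8
handle 490 0.0595 [ 504.5 -301.9] [29.9 14.5] yaw 5.4
block 2088 0.02 [ 504.8 -302.2] [72.2 40.6] yaw 3.4Traceback (most recent call last):
  File "<stdin>", line 2, in <module>
  File "h.py", line 14, in cloud
    P=np.stack([(u-K[0,2])/K[0,0]*d,(v-K[1,2])/K[1,1]*d,d],-1)@z["M"].T+z["e"]
      ~~~~~~~~~~~~~~~~~~~~~~~~~~~~~~~~~~~~~~~~~~~~~~~~~~~~~~~~~~~~~~~~~^~~~~~~
ValueError: operands could not be broadcast together with shapes (420,560) (3,)
```

Run:
```python
from h import *
P=cloud("t1").reshape(-1,3)+[.003,.002,0]
for x in np.arange(.27,.48,.02):
  print(x.round(2),[ (lambda w:float(w[:,2].max().round(2)) if len(w)>3 else 0)(P[(abs(P[:,0]-x)<.01)&(abs(P[:,1]-y)<.01)]) for y in np.arange(-.09,.14,.02)])
# arm clearance for TCP targets, vertical tool
G=P[(P[:,0]>.27)&(P[:,0]<.5)&(P[:,1]>-.06)&(P[:,1]<.12)&(P[:,2]>.1)]
def clr(x,y,z,off=.012,L1=.38,L2=.513,h=.24,t=.29):
  rr=np.hypot(x,y);q1=np.arctan2(y,x)-np.arcsin(.12/rr);xw=np.sqrt(rr**2-.12**2);dz=z+t-h;D=np.hypot(xw,dz)
  A=np.arccos((L1**2+D**2-L2**2)/(2*L1*D))+np.arctan2(dz,xw)
  e=np.array([L1*np.cos(A),h+L1*np.sin(A)]);w=np.array([xw,z+t]);n=(w-e)/np.hypot(*(w-e));u=np.array([-n[1],n[0]]);e=e+off*u
  Q=G@R.from_euler("z",q1).as_matrix();v=Q[:,[0,2]]-e;s=v@n;k=(s>0)&(s<L2)
  d=np.hypot((v@u),Q[:,1]-.12)[k]-.06
  print((x,y,z),"q1 %.2f q2 %.2f q3 %.2f"%(q1,np.pi/2-A,np.pi/2-A and (A-np.arctan2(n[1],n[0]))),"clear",d.min().round(3),"G",Q[k][d.argmin()].round(2))
for t in [(.5875,.0285,.105),(.4768,-.2206,.2037),(.476,-.223,.028),(.505,-.302,.028),(.4505,-.1175,.028),(.4505,-.1175,.1),(.647,.114,.045),(.6525,.067,.045),(.658,.019,.045)]: clr(*t)
```

```text
0.27 [0, 0.0, 0.0, 0.01, 0.34, 0.38, 0.39, 0.4, 0.37, 0.36, 0.35, 0.32]
0.29 [0.0, 0.01, 0.01, 0.39, 0.4, 0.4, 0.4, 0.4, 0.37, 0.34, 0.32, 0.01]
0.31 [0.01, 0.01, 0.0, 0.4, 0.41, 0.41, 0.41, 0.32, 0, 0, 0.01, 0.0]
0.33 [0.01, 0.01, 0.01, 0.41, 0.41, 0.41, 0.41, 0, 0, 0, 0, 0.01]
0.35 [0.01, 0.01, 0.01, 0.32, 0.41, 0.41, 0.41, 0.41, 0, 0, 0, 0.0]
0.37 [0.01, 0.01, 0.01, 0.01, 0.41, 0.41, 0.41, 0.41, 0, 0, 0.02, 0.0]
0.39 [0.01, 0.01, 0.02, 0.02, 0.27, 0.41, 0.41, 0.41, 0.23, 0, 0.03, 0.02]
0.41 [0.02, 0.01, 0.02, 0.03, 0.05, 0.4, 0.4, 0.24, 0.21, 0, 0.02, 0.02]
0.43 [0.03, 0.01, 0.01, 0.02, 0.02, 0.02, 0.21, 0.19, 0.16, 0.14, 0.06, 0.02]
0.45 [0.02, 0.0, 0.01, 0.02, 0.02, 0.02, 0.16, 0.16, 0.08, 0.1, 0.07, 0.02]
0.47 [0.02, 0.01, 0.0, 0.01, 0.02, 0.02, 0.05, 0.08, 0.07, 0.07, 0.02, 0.02]
(0.5875, 0.0285, 0.105) q1 -0.16 q2 0.29 q3 1.70 clear 0.026 G [0.38 0.1  0.4 ]
(0.4768, -0.2206, 0.2037) q1 -0.66 q2 0.04 q3 1.78 clear 0.106 G [0.28 0.19 0.41]
(0.476, -0.223, 0.028) q1 -0.67 q2 0.24 q3 1.94 clear 0.037 G [0.27 0.17 0.4 ]
(0.505, -0.302, 0.028) q1 -0.74 q2 0.38 q3 1.75 clear 0.075 G [0.26 0.19 0.4 ]
(0.4505, -0.1175, 0.028) q1 -0.52 q2 0.09 q3 2.11 clear -0.025 G [0.3  0.14 0.41]
(0.4505, -0.1175, 0.1) q1 -0.52 q2 -0.02 q3 2.06 clear 0.006 G [0.3  0.15 0.41]
(0.647, 0.114, 0.045) q1 -0.01 q2 0.52 q3 1.52 clear 0.035 G [0.38 0.06 0.4 ]
(0.6525, 0.067, 0.045) q1 -0.08 q2 0.52 q3 1.53 clear 0.021 G [0.38 0.08 0.4 ]
(0.658, 0.019, 0.045) q1 -0.15 q2 0.53 q3 1.52 clear 0.015 G [0.38 0.1  0.4 ]
```

>>> apply_moves(
  deltas=[
    {"wx":0,"wy":0,"wz":0,"dx":-0.5,"dy":-1.5,"dz":-50,"gripper":60},
    {"wx":0,"wy":0,"wz":0,"dx":-0.5,"dy":-1.5,"dz":-100,"gripper":60},
    {"wx":0,"wy":0,"wz":0,"dx":-0.5,"dy":-1.5,"dz":-140,"gripper":60},
    {"wx":0,"wy":0,"wz":0,"dx":-0.5,"dy":-1.5,"dz":-165,"gripper":60},
    {"wx":0,"wy":0,"wz":0,"dx":-0.5,"dy":-1.5,"dz":-174,"gripper":60},
    {"wx":0,"wy":0,"wz":0,"dx":-0.5,"dy":-1.5,"dz":-174,"gripper":20},
    {"wx":0,"wy":0,"wz":0,"dx":-0.5,"dy":-1.5,"dz":-174,"gripper":20},
    {"wx":0,"wy":0,"wz":0,"dx":-0.5,"dy":-1.5,"dz":-174,"gripper":20},
    {"wx":0,"wy":0,"wz":0,"dx":-0.5,"dy":-1.5,"dz":-174,"gripper":20},
    {"wx":0,"wy":0,"wz":0,"dx":-0.5,"dy":-1.5,"dz":-174,"gripper":20},
  ],
  force=60,
)

```text
t: 10.38
tcp_pos: [0.4771, -0.2236, 0.0309]
eef_rot: [1.854, 2.533, 0.001]
ft_force: [0.9, 1.3, 5.7]
finger_gap: 0.0289
grasp_force: 60.2
```

>>> apply_moves(
  deltas=[
    {"wx":0,"wy":0,"wz":0,"dx":0,"dy":0,"dz":40,"gripper":20},
    {"wx":0,"wy":0,"wz":0,"dx":0,"dy":0,"dz":90,"gripper":20},
    {"wx":0,"wy":0,"wz":0,"dx":15,"dy":20,"dz":140,"gripper":20},
    {"wx":0,"wy":0,"wz":-2,"dx":40,"dy":70,"dz":170,"gripper":20},
    {"wx":0,"wy":0,"wz":-4,"dx":65,"dy":120,"dz":170,"gripper":20},
    {"wx":0,"wy":0,"wz":-6,"dx":90,"dy":170,"dz":170,"gripper":20},
    {"wx":0,"wy":0,"wz":-8,"dx":115,"dy":220,"dz":170,"gripper":20},
    {"wx":0,"wy":0,"wz":-10,"dx":140,"dy":270,"dz":170,"gripper":20},
    {"wx":0,"wy":0,"wz":-10.9,"dx":160,"dy":315,"dz":165,"gripper":20},
    {"wx":0,"wy":0,"wz":-10.9,"dx":171.2,"dy":337.4,"dz":130,"gripper":20},
  ],
)

```text
t: 11.62
tcp_pos: [0.6494, 0.117, 0.1614]
eef_rot: [2.083, 2.346, 0.007]
ft_force: [0.4, -0.8, -3.6]
finger_gap: 0.029
grasp_force: 60.6
```

>>> apply_moves(
  deltas=[
    {"wx":0,"wy":0,"wz":0,"dx":0,"dy":0,"dz":0,"gripper":20},
    {"wx":0,"wy":0,"wz":0,"dx":0,"dy":0,"dz":0,"gripper":20},
    {"wx":0,"wy":0,"wz":0,"dx":0,"dy":0,"dz":0,"gripper":20},
  ],
)

```text
t: 12.0
tcp_pos: [0.6477, 0.1134, 0.1609]
eef_rot: [2.088, 2.345, 0.002]
ft_force: [-0.5, -0.0, -1.8]
finger_gap: 0.0287
grasp_force: 60.5
```

```bash
cat > g.py <<'E'
# held piece in tool frame, and the bases seen beneath
from h import *
import sys
f=sys.argv[1];s=r.state();snap("wrist",f);M=R.from_rotvec(s["eef_rot"]).as_matrix();yaw=np.arctan2(M[1,0],M[0,0])-np.pi/2
print(s["tcp_pos"].round(4),"gripyaw",np.degrees(yaw).round(2),"tilt",np.degrees(np.arccos(-M[2,2])).round(2))
P=cloud(f).reshape(-1,3);P=P[np.isfinite(P[:,0])]-s["tcp_pos"]
L=P@R.from_euler("z",yaw).as_matrix()
b=L[(abs(L[:,0])<.05)&(abs(L[:,1])<.035)&(L[:,2]<.0)&(L[:,2]>-.02)]
rc=cv2.minAreaRect((b[:,:2]*1000).astype(np.float32))
print("block rel TCP",len(b),np.median(b[:,2]).round(4),np.round(rc[0],1),np.round(rc[1],1),round(rc[2],1),"x",np.percentile(b[:,0],[1,99]).round(4),"y",np.percentile(b[:,1],[1,99]).round(4))
E
python3 g.py w5
```

```text
[0.6477 0.1134 0.1609] gripyaw 6.63 tilt 0.14
block rel TCP 7140 -0.011 [0.4 5.6] [30.5 72.2] 89.9 x [-0.0349  0.0357] y [-0.0043  0.0205]
```

View pics/w5.png

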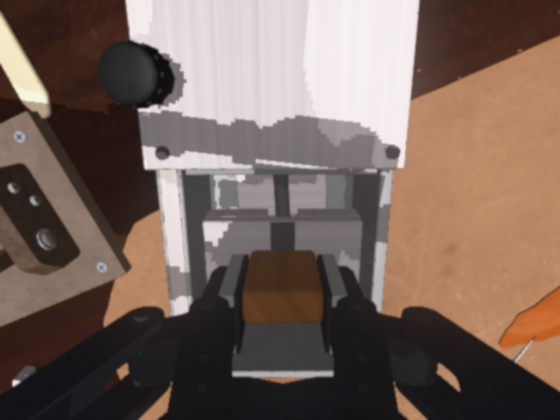

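Wrist view: the block is centred in the grip at (285,285) and the bead is lined up ahead of it at (283,195). Lowering.

>>> apply_moves(
  deltas=[
    {"wx":0,"wy":0,"wz":0,"dx":-1,"dy":1,"dz":-40,"gripper":20},
    {"wx":0,"wy":0,"wz":0,"dx":-1,"dy":1,"dz":-75,"gripper":20},
    {"wx":0,"wy":0,"wz":0,"dx":-1,"dy":1,"dz":-95,"gripper":20},
    {"wx":0,"wy":0,"wz":0,"dx":-1,"dy":1,"dz":-103,"gripper":20},
    {"wx":0,"wy":0,"wz":0,"dx":-1,"dy":1,"dz":-107,"gripper":20},
    {"wx":0,"wy":0,"wz":0,"dx":-1,"dy":1,"dz":-110,"gripper":20},
    {"wx":0,"wy":0,"wz":0,"dx":-1,"dy":1,"dz":-112,"gripper":20},
    {"wx":0,"wy":0,"wz":0,"dx":-1,"dy":1,"dz":-112,"gripper":20},
  ],
)

```text
t: 13.05
tcp_pos: [0.6469, 0.1156, 0.0489]
eef_rot: [2.087, 2.346, 0.002]
ft_force: [-2.1, 0.6, 3.8]
finger_gap: 0.0291
grasp_force: 61.5
```

>>> apply_moves(
  deltas=[
    {"wx":0,"wy":0,"wz":0,"dx":0,"dy":0,"dz":0,"gripper":55},
    {"wx":0,"wy":0,"wz":0,"dx":0,"dy":0,"dz":0,"gripper":55},
    {"wx":0,"wy":0,"wz":0,"dx":0,"dy":0,"dz":0,"gripper":55},
    {"wx":0,"wy":0,"wz":0,"dx":0,"dy":0,"dz":30,"gripper":55},
    {"wx":0,"wy":0,"wz":0,"dx":0,"dy":0,"dz":80,"gripper":55},
    {"wx":0,"wy":0,"wz":0,"dx":0,"dy":0,"dz":130,"gripper":55},
    {"wx":0,"wy":0,"wz":0,"dx":0,"dy":0,"dz":160,"gripper":60},
    {"wx":0,"wy":0,"wz":0,"dx":0,"dy":-30,"dz":170,"gripper":60},
    {"wx":0,"wy":0,"wz":0,"dx":0,"dy":-30,"dz":170,"gripper":60},
  ],
)

```text
t: 14.18
tcp_pos: [0.6468, 0.0839, 0.2187]
eef_rot: [2.089, 2.343, 0.002]
ft_force: [0.3, 0.5, -0.2]
finger_gap: 0.0599
grasp_force: 0.0
```

```bash
cat > chk.py <<'E'
# seated pieces in case frame: handle tops ~.080, block tops ~.038
from h import *
import sys
f=sys.argv[1];s=r.state();snap("wrist",f);P=cloud(f).reshape(-1,3);P=P[np.isfinite(P[:,0])]
L=(P-[.6525,.0667,0])@R.from_euler("z",6.75,degrees=True).as_matrix()
for y in (-.048,0,.048):
  w=L[(abs(L[:,0])<.05)&(abs(L[:,1]-y)<.024)]
  h=w[(w[:,2]>.07)&(w[:,2]<.1)&(abs(w[:,0])<.022)&(abs(w[:,1]-y)<.016)];b=w[(w[:,2]>.03)&(w[:,2]<.055)]
  if len(h)<20: print(y,"empty");continue
  a=cv2.minAreaRect((h[:,:2]*1000).astype(np.float32))
  print(y,"handle z",np.median(h[:,2]).round(4),np.round(a[0],1),np.round(a[1],1),round(a[2],1),"block z",np.median(b[:,2]).round(4),"x",np.percentile(b[:,0],[1,99]).round(4),"y",np.percentile(b[:,1],[1,99]).round(4))
E
python3 chk.py w6
```

```text
-0.048 empty
0 empty
0.048 handle z 0.0774 [ 0.5 49.8] [13.7 29.4] 89.5 block z 0.038 x [-0.0345  0.036 ] y [0.0298 0.0693]
```

>>> apply_moves(
  deltas=[
    {"wx":0,"wy":0,"wz":0,"dx":-15,"dy":-45,"dz":0,"gripper":60},
    {"wx":0,"wy":0,"wz":0,"dx":-30,"dy":-90,"dz":0,"gripper":60},
    {"wx":0,"wy":0,"wz":-1,"dx":-50,"dy":-140,"dz":0,"gripper":60},
    {"wx":0,"wy":0,"wz":-2,"dx":-70,"dy":-190,"dz":0,"gripper":60},
    {"wx":0,"wy":0,"wz":-3,"dx":-90,"dy":-240,"dz":-5,"gripper":60},
    {"wx":0,"wy":0,"wz":-3,"dx":-110,"dy":-290,"dz":-10,"gripper":60},
    {"wx":0,"wy":0,"wz":-3,"dx":-130,"dy":-340,"dz":-15,"gripper":60},
    {"wx":0,"wy":0,"wz":-3,"dx":-141,"dy":-387,"dz":-20,"gripper":60},
    {"wx":0,"wy":0,"wz":-3,"dx":-141,"dy":-387,"dz":-20,"gripper":60},
    {"wx":0,"wy":0,"wz":-3,"dx":-141,"dy":-387,"dz":-20,"gripper":60},
  ],
)

```text
t: 15.48
tcp_pos: [0.5052, -0.3003, 0.1965]
eef_rot: [-2.147, -2.291, -0.001]
ft_force: [1.0, 0.3, 0.2]
finger_gap: 0.0594
grasp_force: 0.0
```

```bash
python3 p.py w7 .505 -.302
```

```text
[ 0.5052 -0.3003  0.1965] toolx yaw 93.72 q [-7.420e-01  2.190e-01  1.597e+00  1.000e-03  1.327e+00 -8.070e-01]
handle 612 0.0595 [ 504.8 -302.3] [29.8 13.8] yaw 2.7
block 2564 0.02 [ 504.8 -302.3] [72.1 39.8] yaw 3.2
```

Single seated flush (block top 38 mm). Picking the offset half.

>>> apply_moves(
  deltas=[
    {"wx":0,"wy":0,"wz":-0.4,"dx":-0.3,"dy":-1,"dz":-50,"gripper":60},
    {"wx":0,"wy":0,"wz":-0.4,"dx":-0.3,"dy":-1,"dz":-100,"gripper":60},
    {"wx":0,"wy":0,"wz":-0.4,"dx":-0.3,"dy":-1,"dz":-140,"gripper":60},
    {"wx":0,"wy":0,"wz":-0.4,"dx":-0.3,"dy":-1,"dz":-160,"gripper":60},
    {"wx":0,"wy":0,"wz":-0.4,"dx":-0.3,"dy":-1,"dz":-167,"gripper":60},
    {"wx":0,"wy":0,"wz":-0.4,"dx":-0.3,"dy":-1,"dz":-167,"gripper":20},
    {"wx":0,"wy":0,"wz":-0.4,"dx":-0.3,"dy":-1,"dz":-167,"gripper":20},
    {"wx":0,"wy":0,"wz":-0.4,"dx":-0.3,"dy":-1,"dz":-167,"gripper":20},
    {"wx":0,"wy":0,"wz":-0.4,"dx":-0.3,"dy":-1,"dz":-167,"gripper":20},
    {"wx":0,"wy":0,"wz":-0.4,"dx":-0.3,"dy":-1,"dz":-167,"gripper":20},
  ],
)

```text
t: 16.77
tcp_pos: [0.506, -0.3036, 0.0323]
eef_rot: [2.154, 2.282, 0.0]
ft_force: [0.8, 0.5, 7.1]
finger_gap: 0.0292
grasp_force: 60.4
```

>>> apply_moves(
  deltas=[
    {"wx":0,"wy":0,"wz":0,"dx":0,"dy":0,"dz":40,"gripper":20},
    {"wx":0,"wy":0,"wz":0,"dx":0,"dy":0,"dz":90,"gripper":20},
    {"wx":0,"wy":0,"wz":0,"dx":10,"dy":25,"dz":140,"gripper":20},
    {"wx":0,"wy":0,"wz":1,"dx":35,"dy":75,"dz":170,"gripper":20},
    {"wx":0,"wy":0,"wz":2,"dx":60,"dy":125,"dz":170,"gripper":20},
    {"wx":0,"wy":0,"wz":3,"dx":84,"dy":175,"dz":170,"gripper":20},
    {"wx":0,"wy":0,"wz":3.4,"dx":108,"dy":225,"dz":170,"gripper":20},
    {"wx":0,"wy":0,"wz":3.4,"dx":132,"dy":275,"dz":170,"gripper":20},
    {"wx":0,"wy":0,"wz":3.4,"dx":153.5,"dy":321.6,"dz":155,"gripper":20},
    {"wx":0,"wy":0,"wz":3.4,"dx":153.5,"dy":321.6,"dz":130,"gripper":20},
  ],
)

```text
t: 18.02
tcp_pos: [0.6594, 0.0229, 0.1604]
eef_rot: [2.082, 2.351, 0.003]
ft_force: [0.3, -2.4, -3.0]
finger_gap: 0.0291
grasp_force: 60.7
```

>>> apply_moves(
  deltas=[
    {"wx":0,"wy":0,"wz":0,"dx":0,"dy":0,"dz":0,"gripper":20},
    {"wx":0,"wy":0,"wz":0,"dx":0,"dy":0,"dz":0,"gripper":20},
    {"wx":0,"wy":0,"wz":0,"dx":0,"dy":0,"dz":0,"gripper":20},
  ],
)

```text
t: 18.4
tcp_pos: [0.6589, 0.0182, 0.1619]
eef_rot: [2.088, 2.345, 0.002]
ft_force: [0.5, 0.0, -2.9]
finger_gap: 0.0288
grasp_force: 60.5
```

```bash
python3 g.py w8
```

```text
[0.6589 0.0182 0.1619] gripyaw 6.63 tilt 0.14
block rel TCP 7099 -0.0124 [0.4 5.4] [72.4 32.1] 0.5 x [-0.0349  0.0357] y [-0.0047  0.021 ]
```

>>> apply_moves(
  deltas=[
    {"wx":0,"wy":0,"wz":0,"dx":-0.8,"dy":0.5,"dz":-40,"gripper":20},
    {"wx":0,"wy":0,"wz":0,"dx":-0.8,"dy":0.5,"dz":-75,"gripper":20},
    {"wx":0,"wy":0,"wz":0,"dx":-0.8,"dy":0.5,"dz":-95,"gripper":20},
    {"wx":0,"wy":0,"wz":0,"dx":-0.8,"dy":0.5,"dz":-103,"gripper":20},
    {"wx":0,"wy":0,"wz":0,"dx":-0.8,"dy":0.5,"dz":-107,"gripper":20},
    {"wx":0,"wy":0,"wz":0,"dx":-0.8,"dy":0.5,"dz":-110,"gripper":20},
    {"wx":0,"wy":0,"wz":0,"dx":-0.8,"dy":0.5,"dz":-112,"gripper":20},
    {"wx":0,"wy":0,"wz":0,"dx":-0.8,"dy":0.5,"dz":-112,"gripper":20},
  ],
)

```text
t: 19.45
tcp_pos: [0.6584, 0.0195, 0.0504]
eef_rot: [2.087, 2.346, 0.002]
ft_force: [-2.2, 0.7, 6.3]
finger_gap: 0.0288
grasp_force: 61.7
```

>>> apply_moves(
  deltas=[
    {"wx":0,"wy":0,"wz":0,"dx":0,"dy":0,"dz":0,"gripper":55},
    {"wx":0,"wy":0,"wz":0,"dx":0,"dy":0,"dz":0,"gripper":55},
    {"wx":0,"wy":0,"wz":0,"dx":0,"dy":0,"dz":0,"gripper":55},
    {"wx":0,"wy":0,"wz":0,"dx":0,"dy":0,"dz":30,"gripper":55},
    {"wx":0,"wy":0,"wz":0,"dx":0,"dy":0,"dz":80,"gripper":55},
    {"wx":0,"wy":0,"wz":0,"dx":0,"dy":0,"dz":130,"gripper":55},
    {"wx":0,"wy":0,"wz":0,"dx":0,"dy":0,"dz":165,"gripper":60},
    {"wx":0,"wy":0,"wz":0,"dx":0,"dy":0,"dz":165,"gripper":60},
    {"wx":0,"wy":0,"wz":0,"dx":0,"dy":0,"dz":165,"gripper":60},
  ],
)

```text
t: 20.58
tcp_pos: [0.6568, 0.0196, 0.212]
eef_rot: [-2.087, -2.346, 0.002]
ft_force: [-0.3, 0.0, -0.3]
finger_gap: 0.0601
grasp_force: 0.0
```

```bash
python3 chk.py w9
```

```text
-0.048 handle z 0.0775 [  0.6 -46.1] [13.4 29.6] 89.6 block z 0.0379 x [-0.0345  0.0361] y [-0.0662 -0.0267]
0 empty
0.048 handle z 0.0774 [ 0.5 49.4] [29.8 14. ] 0.6 block z 0.0379 x [-0.0346  0.036 ] y [0.0295 0.0687]
```

>>> apply_moves(
  deltas=[
    {"wx":0,"wy":0,"wz":-2,"dx":-30,"dy":-40,"dz":0,"gripper":60},
    {"wx":0,"wy":0,"wz":-4,"dx":-70,"dy":-85,"dz":0,"gripper":60},
    {"wx":0,"wy":0,"wz":-6,"dx":-110,"dy":-130,"dz":0,"gripper":60},
    {"wx":0,"wy":0,"wz":-8,"dx":-150,"dy":-175,"dz":0,"gripper":60},
    {"wx":0,"wy":0,"wz":-10,"dx":-180,"dy":-200,"dz":0,"gripper":60},
    {"wx":0,"wy":0,"wz":-12,"dx":-197,"dy":-210,"dz":0,"gripper":60},
    {"wx":0,"wy":0,"wz":-12,"dx":-197,"dy":-210,"dz":0,"gripper":60},
    {"wx":0,"wy":0,"wz":-12,"dx":-197,"dy":-210,"dz":0,"gripper":60},
    {"wx":0,"wy":0,"wz":-12,"dx":-197,"dy":-210,"dz":0,"gripper":60},
  ],
)

```text
t: 21.75
tcp_pos: [0.4612, -0.1896, 0.2132]
eef_rot: [-2.32, -2.118, -0.0]
ft_force: [-0.8, -0.4, 0.4]
finger_gap: 0.06
grasp_force: 0.0
```

```bash
python3 p.py w10 .450 -.1175
```

```text
[ 0.4612 -0.1896  0.2132] toolx yaw 84.8 q [-0.633 -0.027  1.828  0.     1.341 -0.542]
handle 670 0.0595 [ 448.9 -119.4] [13.8 29.5] yaw -5.3
block 3063 0.0203 [ 449.2 -119.1] [39.7 72.1] yaw -5.3
```

>>> apply_moves(
  deltas=[
    {"wx":9,"wy":-0.8,"wz":0,"dx":-4,"dy":20,"dz":0,"gripper":60},
    {"wx":18,"wy":-1.7,"wz":0,"dx":-8,"dy":40,"dz":0,"gripper":60},
    {"wx":24.9,"wy":-2.3,"wz":0,"dx":-11,"dy":60,"dz":-20,"gripper":60},
    {"wx":24.9,"wy":-2.3,"wz":0,"dx":-11,"dy":79.5,"dz":-50,"gripper":60},
    {"wx":24.9,"wy":-2.3,"wz":0,"dx":-11,"dy":79.5,"dz":-90,"gripper":60},
    {"wx":24.9,"wy":-2.3,"wz":0,"dx":-11,"dy":79.5,"dz":-130,"gripper":60},
    {"wx":24.9,"wy":-2.3,"wz":0,"dx":-11,"dy":79.5,"dz":-130,"gripper":60},
  ],
)

```text
t: 22.68
tcp_pos: [0.4477, -0.1089, 0.0811]
eef_rot: [-2.073, -1.889, -0.458]
ft_force: [0.3, 0.4, 0.8]
finger_gap: 0.06
grasp_force: 0.0
```

Run:
```python
from h import *
s=r.state();print(s["tcp_pos"],s["qpos"].round(3),s["ft_force"])
P0=cloud("t1").reshape(-1,3);snap("top","t5");Q=cloud("t5").reshape(-1,3)
c=R.from_euler("z",-s["qpos"][0]).as_matrix()
A=Q[(Q[:,2]>.44)]
# min horizontal gap between arm pixels (seen from above) and clamp pts
G=P0[(P0[:,0]>.27)&(P0[:,0]<.45)&(P0[:,1]>-.06)&(P0[:,1]<.12)&(P0[:,2]>.35)]
from scipy.spatial import cKDTree
d,i=cKDTree(A[:,:2]).query(G[:,:2]);j=d.argmin();print("horiz gap",d.min(),G[j],A[i[j]]); m=d<.01
d3,i=cKDTree(A).query(G);j=d3.argmin();print("3d",d3.min(),G[j],A[i[j]])
print(G[m].mean(0) if m.any() else "none over")
```

```text
[ 0.44773136 -0.10885494  0.08108568] [-0.742  0.188  1.952  0.356  1.302 -0.797] [0.27862153 0.4201834  0.7710095 ]
horiz gap 0.00464958294049468 [ 0.30261556 -0.04165465  0.38005554] [ 0.30337784 -0.04624132  0.52259105]
3d 0.08418798776907346 [ 0.33118924 -0.02413103  0.40924343] [ 0.33823965 -0.08144508  0.47050524]
[ 0.30455667 -0.03906702  0.37868053]
```

View pics/t5.png

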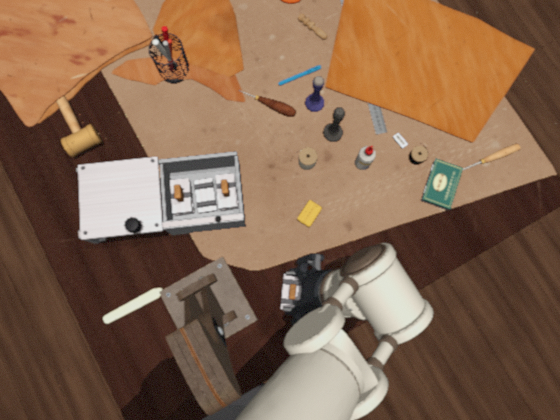

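Top view: the tilted forearm passes beside the clamp at about (240,390) without lying over it. The gripper is at the double half, around (290,292). Continuing down.

>>> apply_moves(
  deltas=[
    {"wx":0,"wy":0,"wz":0,"dx":0,"dy":0,"dz":-25,"gripper":60},
    {"wx":0,"wy":0,"wz":0,"dx":0,"dy":0,"dz":-43,"gripper":60},
    {"wx":0,"wy":0,"wz":0,"dx":0,"dy":0,"dz":-51,"gripper":60},
    {"wx":0,"wy":0,"wz":0,"dx":0,"dy":0,"dz":-51,"gripper":20},
    {"wx":0,"wy":0,"wz":0,"dx":0,"dy":0,"dz":-51,"gripper":20},
    {"wx":0,"wy":0,"wz":0,"dx":0,"dy":0,"dz":-51,"gripper":20},
    {"wx":0,"wy":0,"wz":0,"dx":0,"dy":0,"dz":-51,"gripper":20},
    {"wx":0,"wy":0,"wz":0,"dx":0,"dy":0,"dz":-51,"gripper":20},
  ],
)

```text
t: 23.72
tcp_pos: [0.4501, -0.1116, 0.0331]
eef_rot: [-2.079, -1.895, -0.461]
ft_force: [-0.8, -1.1, 5.9]
finger_gap: 0.029
grasp_force: 60.2
```

>>> apply_moves(
  deltas=[
    {"wx":0,"wy":0,"wz":0,"dx":0,"dy":0,"dz":15,"gripper":20},
    {"wx":0,"wy":0,"wz":0,"dx":8,"dy":-30,"dz":20,"gripper":20},
    {"wx":0,"wy":0,"wz":0,"dx":16,"dy":-65,"dz":20,"gripper":20},
    {"wx":0,"wy":0,"wz":0,"dx":26,"dy":-100,"dz":20,"gripper":20},
    {"wx":0,"wy":0,"wz":0,"dx":26,"dy":-115,"dz":20,"gripper":20},
    {"wx":0,"wy":0,"wz":0,"dx":26,"dy":-115,"dz":20,"gripper":20},
    {"wx":0,"wy":0,"wz":0,"dx":26,"dy":-115,"dz":8,"gripper":20},
    {"wx":0,"wy":0,"wz":0,"dx":26,"dy":-115,"dz":0,"gripper":20},
    {"wx":0,"wy":0,"wz":0,"dx":26,"dy":-115,"dz":0,"gripper":20},
  ],
)

```text
t: 24.85
tcp_pos: [0.4747, -0.2242, 0.0332]
eef_rot: [-2.073, -1.892, -0.461]
ft_force: [-5.4, 1.7, 10.3]
finger_gap: 0.0291
grasp_force: 61.3
```

>>> apply_moves(
  deltas=[
    {"wx":0,"wy":0,"wz":0,"dx":0,"dy":0,"dz":0,"gripper":60},
    {"wx":0,"wy":0,"wz":0,"dx":0,"dy":0,"dz":0,"gripper":60},
    {"wx":0,"wy":0,"wz":0,"dx":0,"dy":0,"dz":0,"gripper":60},
    {"wx":0,"wy":0,"wz":0,"dx":0,"dy":0,"dz":40,"gripper":60},
    {"wx":0,"wy":0,"wz":0,"dx":0,"dy":0,"dz":90,"gripper":60},
    {"wx":-9,"wy":0.8,"wz":0,"dx":0,"dy":-4,"dz":140,"gripper":60},
    {"wx":-18,"wy":1.7,"wz":0,"dx":0,"dy":-8,"dz":170,"gripper":60},
    {"wx":-24.9,"wy":2.3,"wz":0,"dx":0,"dy":-8,"dz":170,"gripper":60},
    {"wx":-24.9,"wy":2.3,"wz":0,"dx":0,"dy":-8,"dz":170,"gripper":60},
    {"wx":-24.9,"wy":2.3,"wz":0,"dx":0,"dy":-8,"dz":170,"gripper":60},
  ],
)

```text
t: 26.1
tcp_pos: [0.475, -0.2338, 0.2014]
eef_rot: [-2.32, -2.114, -0.001]
ft_force: [1.2, -0.6, -0.2]
finger_gap: 0.0598
grasp_force: 0.0
```

```bash
python3 p.py w11 .475 -.234
```

```text
[ 0.475  -0.2338  0.2014] toolx yaw 84.68 q [-6.870e-01  6.700e-02  1.757e+00  1.000e-03  1.321e+00 -5.940e-01]
handle 595 0.0596 [ 474.3 -231.6] [13.4 29.5] yaw -5.9
block 2587 0.0205 [ 474.5 -232.1] [40. 72.] yaw -5.4
```

>>> apply_moves(
  deltas=[
    {"wx":0,"wy":0,"wz":0,"dx":-0.7,"dy":2,"dz":-50,"gripper":60},
    {"wx":0,"wy":0,"wz":0,"dx":-0.7,"dy":2,"dz":-100,"gripper":60},
    {"wx":0,"wy":0,"wz":0,"dx":-0.7,"dy":2,"dz":-140,"gripper":60},
    {"wx":0,"wy":0,"wz":0,"dx":-0.7,"dy":2,"dz":-165,"gripper":60},
    {"wx":0,"wy":0,"wz":0,"dx":-0.7,"dy":2,"dz":-172,"gripper":60},
    {"wx":0,"wy":0,"wz":0,"dx":-0.7,"dy":2,"dz":-172,"gripper":20},
    {"wx":0,"wy":0,"wz":0,"dx":-0.7,"dy":2,"dz":-172,"gripper":20},
    {"wx":0,"wy":0,"wz":0,"dx":-0.7,"dy":2,"dz":-172,"gripper":20},
    {"wx":0,"wy":0,"wz":0,"dx":-0.7,"dy":2,"dz":-172,"gripper":20},
    {"wx":0,"wy":0,"wz":0,"dx":-0.7,"dy":2,"dz":-172,"gripper":20},
  ],
)

```text
t: 27.4
tcp_pos: [0.4757, -0.2328, 0.0316]
eef_rot: [2.32, 2.115, 0.0]
ft_force: [-0.7, -1.2, 6.6]
finger_gap: 0.0292
grasp_force: 60.3
```

>>> apply_moves(
  deltas=[
    {"wx":0,"wy":0,"wz":0,"dx":0,"dy":0,"dz":40,"gripper":20},
    {"wx":0,"wy":0,"wz":0,"dx":0,"dy":0,"dz":90,"gripper":20},
    {"wx":0,"wy":0,"wz":1,"dx":10,"dy":15,"dz":140,"gripper":20},
    {"wx":0,"wy":0,"wz":3,"dx":38,"dy":60,"dz":170,"gripper":20},
    {"wx":0,"wy":0,"wz":5,"dx":66,"dy":108,"dz":170,"gripper":20},
    {"wx":0,"wy":0,"wz":7,"dx":94,"dy":156,"dz":170,"gripper":20},
    {"wx":0,"wy":0,"wz":9,"dx":122,"dy":204,"dz":170,"gripper":20},
    {"wx":0,"wy":0,"wz":11,"dx":150,"dy":252,"dz":170,"gripper":20},
    {"wx":0,"wy":0,"wz":12.2,"dx":177,"dy":299.5,"dz":155,"gripper":20},
    {"wx":0,"wy":0,"wz":12.2,"dx":177,"dy":299.5,"dz":130,"gripper":20},
  ],
)

```text
t: 28.65
tcp_pos: [0.6527, 0.0716, 0.1596]
eef_rot: [-2.078, -2.356, -0.003]
ft_force: [-0.2, -0.3, -2.1]
finger_gap: 0.029
grasp_force: 60.8
```

>>> apply_moves(
  deltas=[
    {"wx":0,"wy":0,"wz":0,"dx":0,"dy":0,"dz":0,"gripper":20},
    {"wx":0,"wy":0,"wz":0,"dx":0,"dy":0,"dz":0,"gripper":20},
    {"wx":0,"wy":0,"wz":0,"dx":0,"dy":0,"dz":0,"gripper":20},
  ],
)

```text
t: 29.02
tcp_pos: [0.6523, 0.0668, 0.1618]
eef_rot: [2.084, 2.349, 0.002]
ft_force: [-0.4, 0.3, -2.3]
finger_gap: 0.0288
grasp_force: 60.6
```

```bash
python3 g.py w12
```

```text
[0.6523 0.0668 0.1618] gripyaw 6.83 tilt 0.13
block rel TCP 7038 -0.0115 [0.4 5. ] [31.6 72.3] 89.8 x [-0.0349  0.0357] y [-0.0045  0.0206]
```

>>> apply_moves(
  deltas=[
    {"wx":0,"wy":0,"wz":0,"dx":-0.2,"dy":0.5,"dz":-40,"gripper":20},
    {"wx":0,"wy":0,"wz":0,"dx":-0.2,"dy":0.5,"dz":-75,"gripper":20},
    {"wx":0,"wy":0,"wz":0,"dx":-0.2,"dy":0.5,"dz":-95,"gripper":20},
    {"wx":0,"wy":0,"wz":0,"dx":-0.2,"dy":0.5,"dz":-103,"gripper":20},
    {"wx":0,"wy":0,"wz":0,"dx":-0.2,"dy":0.5,"dz":-107,"gripper":20},
    {"wx":0,"wy":0,"wz":0,"dx":-0.2,"dy":0.5,"dz":-110,"gripper":20},
    {"wx":0,"wy":0,"wz":0,"dx":-0.2,"dy":0.5,"dz":-112.5,"gripper":20},
    {"wx":0,"wy":0,"wz":0,"dx":-0.2,"dy":0.5,"dz":-112.5,"gripper":20},
  ],
)

```text
t: 30.08
tcp_pos: [0.6525, 0.068, 0.0496]
eef_rot: [2.083, 2.35, 0.002]
ft_force: [-1.7, 0.3, 4.9]
finger_gap: 0.0288
grasp_force: 61.6
```

>>> apply_moves(
  deltas=[
    {"wx":0,"wy":0,"wz":0,"dx":0,"dy":0,"dz":0,"gripper":55},
    {"wx":0,"wy":0,"wz":0,"dx":0,"dy":0,"dz":0,"gripper":55},
    {"wx":0,"wy":0,"wz":0,"dx":0,"dy":0,"dz":0,"gripper":55},
    {"wx":0,"wy":0,"wz":0,"dx":0,"dy":0,"dz":30,"gripper":55},
    {"wx":0,"wy":0,"wz":0,"dx":0,"dy":0,"dz":80,"gripper":55},
    {"wx":0,"wy":0,"wz":0,"dx":0,"dy":0,"dz":130,"gripper":55},
    {"wx":0,"wy":0,"wz":0,"dx":0,"dy":0,"dz":170,"gripper":60},
    {"wx":0,"wy":0,"wz":0,"dx":0,"dy":0,"dz":170,"gripper":60},
    {"wx":0,"wy":0,"wz":0,"dx":0,"dy":0,"dz":170,"gripper":60},
  ],
)

```text
t: 31.2
tcp_pos: [0.6511, 0.0681, 0.2168]
eef_rot: [-2.083, -2.35, 0.001]
ft_force: [-0.2, -0.4, -0.6]
finger_gap: 0.0599
grasp_force: 0.0
```

```bash
python3 chk.py w13
```

```text
-0.048 handle z 0.0774 [ -0.7 -47.2] [30.  14.1] 2.7 block z 0.0379 x [-0.0361  0.0345] y [-0.0672 -0.0265]
0 handle z 0.0774 [0.6 2.2] [30.  13.4] 0.3 block z 0.0384 x [-0.0346  0.0361] y [-0.0177  0.0217]
0.048 handle z 0.0775 [ 0.9 49.6] [29.5 13.8] 0.2 block z 0.038 x [-0.0347  0.0361] y [0.0301 0.0693]
```

>>> apply_moves(
  deltas=[
    {"wx":0,"wy":0,"wz":0,"dx":-25,"dy":38,"dz":0,"gripper":60},
    {"wx":0,"wy":0,"wz":0,"dx":-52,"dy":78,"dz":0,"gripper":60},
    {"wx":0,"wy":0,"wz":0,"dx":-81.5,"dy":119,"dz":0,"gripper":60},
    {"wx":0,"wy":0,"wz":0,"dx":-81.5,"dy":119,"dz":0,"gripper":60},
    {"wx":0,"wy":0,"wz":0,"dx":-81.5,"dy":119,"dz":0,"gripper":60},
  ],
)

```text
t: 31.88
tcp_pos: [0.5697, 0.1867, 0.2165]
eef_rot: [-2.083, -2.351, 0.003]
ft_force: [-0.5, -0.2, -1.2]
finger_gap: 0.06
grasp_force: 0.0
```

```bash
python3 k.py w14 .570 .188 | head -2
```

```text
[0.5697 0.1867 0.2165] [-2.083  -2.3505  0.0028] [ 1.16e-01  2.33e-01  1.54e+00 -1.00e-03  1.37e+00 -5.00e-03]
1375 knobtop 0.1326 centre ((570.0809326171875, 188.31838989257812), 14.982345581054688) [0.56987293 0.18943159 0.13236216]
```

All three halves are seated flush (block tops at 38 mm). Gripping the knob.

>>> apply_moves(
  deltas=[
    {"wx":0,"wy":0,"wz":0,"dx":0.3,"dy":1.3,"dz":-40,"gripper":60},
    {"wx":0,"wy":0,"wz":0,"dx":0.3,"dy":1.3,"dz":-80,"gripper":60},
    {"wx":0,"wy":0,"wz":0,"dx":0.3,"dy":1.3,"dz":-103,"gripper":60},
    {"wx":0,"wy":0,"wz":0,"dx":0.3,"dy":1.3,"dz":-111.5,"gripper":60},
    {"wx":0,"wy":0,"wz":0,"dx":0.3,"dy":1.3,"dz":-111.5,"gripper":15},
    {"wx":0,"wy":0,"wz":0,"dx":0.3,"dy":1.3,"dz":-111.5,"gripper":15},
    {"wx":0,"wy":0,"wz":0,"dx":0.3,"dy":1.3,"dz":-111.5,"gripper":15},
    {"wx":0,"wy":0,"wz":0,"dx":0.3,"dy":1.3,"dz":-111.5,"gripper":15},
    {"wx":0,"wy":0,"wz":0,"dx":0.3,"dy":1.3,"dz":-111.5,"gripper":15},
    {"wx":0,"wy":0,"wz":0,"dx":0.3,"dy":1.3,"dz":-111.5,"gripper":15},
  ],
  force=80,
)

```text
t: 33.22
tcp_pos: [0.5698, 0.188, 0.1081]
eef_rot: [-2.083, -2.351, 0.003]
ft_force: [-7.2, -3.2, 6.5]
finger_gap: 0.0258
grasp_force: 78.4
```

>>> apply_moves(
  deltas=[
    {"wx":0,"wy":0,"wz":0,"dx":0,"dy":0,"dz":6,"gripper":15},
    {"wx":0,"wy":0,"wz":0,"dx":0,"dy":0,"dz":12,"gripper":15},
    {"wx":0,"wy":0,"wz":0,"dx":0,"dy":0,"dz":12,"gripper":15},
    {"wx":0,"wy":0,"wz":0,"dx":0,"dy":0,"dz":12,"gripper":15},
  ],
)

```text
t: 33.72
tcp_pos: [0.5697, 0.188, 0.1175]
eef_rot: [-2.083, -2.35, 0.002]
ft_force: [-0.6, -3.6, -9.2]
finger_gap: 0.0256
grasp_force: 79.1
```

Sliding back: shut knob is (18.9, -159) mm away.

>>> apply_moves(
  deltas=[
    {"wx":0,"wy":0,"wz":0,"dx":1.2,"dy":-10,"dz":0,"gripper":15},
    {"wx":0,"wy":0,"wz":0,"dx":3.6,"dy":-30,"dz":0,"gripper":15},
    {"wx":0,"wy":0,"wz":0,"dx":6,"dy":-50,"dz":0,"gripper":15},
    {"wx":0,"wy":0,"wz":0,"dx":8.3,"dy":-70,"dz":0,"gripper":15},
    {"wx":0,"wy":0,"wz":0,"dx":10.7,"dy":-90,"dz":0,"gripper":15},
    {"wx":0,"wy":0,"wz":0,"dx":13,"dy":-110,"dz":0,"gripper":15},
    {"wx":0,"wy":0,"wz":0,"dx":15.4,"dy":-130,"dz":0,"gripper":15},
    {"wx":0,"wy":0,"wz":0,"dx":17.7,"dy":-150,"dz":0,"gripper":15},
    {"wx":0,"wy":0,"wz":0,"dx":19,"dy":-160.5,"dz":0,"gripper":15},
    {"wx":0,"wy":0,"wz":0,"dx":19,"dy":-160.5,"dz":0,"gripper":15},
  ],
)

```text
t: 34.98
tcp_pos: [0.5888, 0.0289, 0.1178]
eef_rot: [-2.083, -2.347, -0.003]
ft_force: [-5.2, 6.6, -9.4]
finger_gap: 0.0257
grasp_force: 79.1
```

>>> apply_moves(
  deltas=[
    {"wx":0,"wy":0,"wz":0,"dx":0,"dy":0,"dz":0,"gripper":15},
    {"wx":0,"wy":0,"wz":0,"dx":0,"dy":0.5,"dz":-6,"gripper":15},
    {"wx":0,"wy":0,"wz":0,"dx":0,"dy":1,"dz":-12,"gripper":15},
    {"wx":0,"wy":0,"wz":0,"dx":0,"dy":1,"dz":-12,"gripper":15},
    {"wx":0,"wy":0,"wz":0,"dx":0,"dy":1,"dz":-12,"gripper":15},
  ],
)

```text
t: 35.6
tcp_pos: [0.589, 0.029, 0.1081]
eef_rot: [-2.082, -2.35, 0.001]
ft_force: [-12.9, 3.0, 3.7]
finger_gap: 0.0258
grasp_force: 80.8
```

Pin is down. Release, retreat and check.

>>> apply_moves(
  deltas=[
    {"wx":0,"wy":0,"wz":0,"dx":0,"dy":0,"dz":0,"gripper":60},
    {"wx":0,"wy":0,"wz":0,"dx":0,"dy":0,"dz":0,"gripper":60},
    {"wx":0,"wy":0,"wz":0,"dx":0,"dy":0,"dz":0,"gripper":60},
    {"wx":0,"wy":0,"wz":0,"dx":0,"dy":0,"dz":30,"gripper":60},
    {"wx":0,"wy":0,"wz":0,"dx":0,"dy":0,"dz":80,"gripper":60},
    {"wx":0,"wy":0,"wz":0,"dx":0,"dy":0,"dz":110,"gripper":60},
    {"wx":0,"wy":0,"wz":0,"dx":0,"dy":0,"dz":110,"gripper":60},
    {"wx":0,"wy":0,"wz":0,"dx":0,"dy":0,"dz":110,"gripper":60},
  ],
)

```text
t: 36.6
tcp_pos: [0.589, 0.0288, 0.2153]
eef_rot: [-2.083, -2.35, 0.001]
ft_force: [0.4, -0.3, -0.4]
finger_gap: 0.0601
grasp_force: 0.0
```

```bash
python3 k.py w15 .589 .029 | head -2
```

```text
[0.589  0.0288 0.2153] [-2.0834e+00 -2.3503e+00  8.0000e-04] [-0.156  0.209  1.572 -0.     1.362 -0.276]
1384 knobtop 0.1326 centre ((588.8359375, 29.6310977935791), 14.979580879211426) [0.58886029 0.03068912 0.13238469]
```

```bash
python3 -c "
from station import r
print(r.hand_in())"
```

```text
the job is handed in; nothing more can be done
None
```

The job is handed in at about 37 s of robot time: all three top halves measured flush on their own bases before I shut the cover, the cover is fully shut with the knob back down at its starting height, and the arm kept clear of the beeswax, thread and glue bottle, though I did not re-measure those at the end.

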